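# Load the jar shaker, lock its cover with the blind pin, start it

## Task

Stand every amber sample jar in a well of the shaker, holding the thin glass with only a light grip, then slide the cover fully shut over them. Take the red-handled locking pin from its holder, feel with its tip through the cover's slot for the hole hidden underneath and drop the pin fully home; only then press the green start button right down. Leave the bottle, beaker and tip box where they are.

Things in the scene. Friction and masses are not known exactly. Their poses are not given: they have to be found in the camera images.
- shaker: White jar shaker with blue stripes, fixed to the bench, 190 mm (x) by 345 mm (y); origin on the bench, z up. Two side rails (x = 80 to 95 mm either side, tops 112 mm high, y = -134 to 211) carry the cover. Between them at y -133 to 1 is the well block, top 68 mm high. On its -x side a 66 mm high console reaches x = -163 mm.
- carrier_line (a point): Point fixed on the shaker at its (0, 30) mm, 98 mm above the bench: middle of the top of a steel carrier always hidden under the cover, 50 mm wide in y and longer than the slot. It has ONE round pin hole, 12.5 mm wide, 30 mm deep, on this y but at an unknown shaker x between -18 and +18 mm from here, different each time: feel for it.
- cover (a joint): Travel of the sliding steel cover, m: 0 = open (clear of the wells), 0.14 = shut at its stop, toward the shaker's -y. Plate 186 x 190 x 5 mm, underside 112 mm and top 117 mm above the bench; about 3 N of sliding friction, stays where left. Open, its edge is at y = 10 mm of the shaker.
- cover_grip (a point): Centre of the blue handle bar on the cover, 134 mm above the bench: 60 mm long along the shaker's x, 14 mm thick along y (the slide direction), standing 34 mm above the plate (top at 151 mm). Moves with the cover; frame parallel to the shaker's.
- slot (a point): Centre of the through slot in the cover, at the plate's top face (117 mm above the bench), a yellow mark at each end: 58 mm long along the shaker's x, 13 mm wide along y. Moves with the cover; only when shut does it lie over the carrier's hole line (shaker y = 30), the carrier's top being 19 mm below this point.
- pin_tip (a point): Tip of the locking pin, on its axis; z points up the pin. Steel shank 10 mm thick, last 3 mm tapered, 42 mm long up to a 24 mm wide, 4 mm thick flange that rests on the cover when fully home (tip 75 mm above the bench, 23 mm down the hole). Tip on the carrier beside the hole: flange still 23 mm above the cover. 60 g.
- pin_grip (a point): Centre of the pin's red round grip, 16 mm thick, 42 mm tall, 67 mm above the tip (grip from 46 to 88 mm above the tip). At the start the pin stands upright in its holder, flange on the holder's top, this point 75 mm above the bench.
- holder: Grey block 50 x 50 x 50 mm fixed to the bench that keeps the locking pin; origin under its centre. The pin lifts straight up out of its 15 mm wide, 47 mm deep central hole.
- start (a joint): Travel of the green start button on the console, m: 0 = up, 0.006 = fully down (about 4 N); springs back.
- start_top (a point): Centre of the top of the green start button (26 mm wide), pressed straight down.
- reagent: Bystander: amber reagent bottle, 70 mm wide, 160 mm tall; origin under its centre.
- beaker: Bystander: glass beaker, 80 mm wide, 90 mm tall; origin under its centre.
- tip_box: Bystander: blue pipette-tip box 120 x 85 x 55 mm; origin under its centre.
- well_0 (a point): Centre of the floor of a jar well at (-32, -98) mm of the shaker, 44 mm above the bench: round, 38 mm wide, 24 mm deep (mouth 68 mm above the bench). Wells are 64 mm apart in a 2 by 2 block.
- well_1 (a point): Centre of the floor of a jar well at (-32, -34) mm of the shaker, 44 mm above the bench: round, 38 mm wide, 24 mm deep (mouth 68 mm above the bench). Wells are 64 mm apart in a 2 by 2 block.
- well_2 (a point): Centre of the floor of a jar well at (32, -98) mm of the shaker, 44 mm above the bench: round, 38 mm wide, 24 mm deep (mouth 68 mm above the bench). Wells are 64 mm apart in a 2 by 2 block.
- well_3 (a point): Centre of the floor of a jar well at (32, -34) mm of the shaker, 44 mm above the bench: round, 38 mm wide, 24 mm deep (mouth 68 mm above the bench). Wells are 64 mm apart in a 2 by 2 block.
- jar_0_mid (a point): Centre of a thin glass sample jar, amber with a white cap: upright cylinder 34 mm wide, 64 mm tall, heavy-bottomed, 90 g (varies); may be absent. In a well its centre is 76 mm above the bench and 40 mm of it stands out of the block. A grip of over 40 N per finger (80 N for both) breaks it: use a light grip.
- jar_1_mid (a point): Centre of a thin glass sample jar, amber with a white cap: upright cylinder 34 mm wide, 64 mm tall, heavy-bottomed, 90 g (varies); may be absent. In a well its centre is 76 mm above the bench and 40 mm of it stands out of the block. A grip of over 40 N per finger (80 N for both) breaks it: use a light grip.
- jar_2_mid (a point): Centre of a thin glass sample jar, amber with a white cap: upright cylinder 34 mm wide, 64 mm tall, heavy-bottomed, 90 g (varies); may be absent. In a well its centre is 76 mm above the bench and 40 mm of it stands out of the block. A grip of over 40 N per finger (80 N for both) breaks it: use a light grip.
- jar_3_mid (a point): Centre of a thin glass sample jar, amber with a white cap: upright cylinder 34 mm wide, 64 mm tall, heavy-bottomed, 90 g (varies); may be absent. In a well its centre is 76 mm above the bench and 40 mm of it stands out of the block. A grip of over 40 N per finger (80 N for both) breaks it: use a light grip.

How it is judged:
By the outcome, as a careful person would: the job done as asked, in the order asked, and still so for the second after the job is handed in, with the robot touching nothing.
Of jar_0, jar_1, jar_2, jar_3 only 3 to 4 are there at a start; the rules pass over those that are not, and their reading is None.
At some moment in a run one of jar_0, jar_1, jar_2, jar_3 may be knocked a few centimetres aside while the robot is not near it.
It also fails if it takes over 210 s, if anything falls off the work surface, if the arm or the gripper's body presses on something with over 40 N, if the wrist force passes 120 N, or if a joint passes its speed limit or range.

## Robot

A 6-joint arm with a two-finger parallel gripper is mounted at the origin on the work surface. World frame = base frame: x ahead of the robot, y to its left, z up, the work surface at z = 0. Lengths are in m, angles in rad, forces in N, time in s.
With the tool pointing down it reaches from about 0.4 to 0.825 m from the base axis. Payload 7 kg.
Tool frame: the origin (TCP) lies between the finger pads; the fingertips stand 11 mm ahead of it and the grasp point (between the pads) lies 8 mm behind it (arm.tips_ahead is the distance from the TCP to the fingertips, in m); z points along the fingers, x is the direction in which the jaws open and shut, and the axes are right-handed (so a half turn about z gives the same grasp; the last joint's range is limited). The gripper opens to 88 mm and grips with 3 to 60 N. Pads are 19 mm wide; open, the fingers measure 130 mm over their backs; the gripper's body (78 mm by 193 mm) begins 47 mm behind the grasp point.
Start: joints at [-0.926, 0.359, 0.012, 0, -1.224, -0.288], TCP at [0.236, -0.632, 0.238] pointing down, gripper open.
Joint ranges: [-3.07, 3.07], [-1.43, 2.12], [-1.02, 1.25], [-3.03, 1.67], [-3.05, -0], [-3.03, 3.03]. Speed limits (rad/s): [2.39, 2.39, 3.01, 3.14, 3.14, 3.14].

## Interface

Orientations are given as [roll, pitch, yaw] about the fixed x, y, z axes, in that order (R = Rz(yaw) Ry(pitch) Rx(roll)).
In Python, from station import arm, optics, finder gives the robot as it stands. The module is installed in compiled form; this text tells all that it offers.
- The arm moves only by the tool apply_moves, never from a script. Its argument "increments" is one flat list of numbers, 6 for each row, row after row: the shift along the world's x, y, z in m, then the turn, a rotation vector about the world's x, y, z in rad. In form: [tx, ty, tz, rx, ry, rz, tx, ty, tz, rx, ry, rz, ...]. A call has 1 to 20 rows; each row shifts and turns the pose as measured when the row begins; what a row does not reach is not made up. A row lasts 1/12 s, in which the tool goes at most 41.7 mm and 7.16 degrees, less where a joint would pass 70% of its speed; a pose out of reach is approached as far as the arm can. A call with a gripper value outside its range is refused whole. "hand" is the closure, from 0 (fully open) to 1 (shut), set as the call begins (left out, the last holds). The fingers move at their own pace and stop on an object; "force" is the grip in N (left out, the last holds). Time passes only in rows, so rows that do not move let the fingers close. It gives the time, the measured TCP pose, the force and the opening at its end, in the units of the state.
- arm.get_state(): the state, without advancing time (a new reading comes with each control period).
- optics.grab_frame(name): name is "scene" or "top" or "wrist"; returns the picture (384x512x3 uint8, red, green, blue); there is no depth.
- optics.camera_model(name): a dict with "fx", "fy", "cx", "cy" (pixels), "world_to_cam" (4x4, takes a point from world to camera coordinates); the wrist camera has in their place "T_tool_cam" (4x4, takes a point from camera to tool coordinates, whose origin is the TCP and whose axes are the tool frame's). Camera axes: x right, y up, looking along -z (the intrinsics and any distortion apply to the point x, -y, -z); pixel columns grow to the right and rows downward; lengths in m; the calibration is good to about 2 mm. A picture is of the moment at which its call begins: read the wrist's pose just before it. camera_model takes no time and is no camera call.
- arm.job_done(): hands the job in, once; it reports no verdict.
Trained networks look in the newest picture that a camera, given by its name, has taken for a name from the list of things; names that differ only in an ending like _2 or _b are one class to them, and where a whole thing is asked for, a point or a joint stands for the part that bears it (a point fixed in the world has none). Each returns a list of dicts, best first, with "conf" (0 to 1); they miss things now and then, are a little off and sometimes report something else, mostly with a low value. They report only what shows in the picture. A call takes as long as a camera call.
- finder.find_in(camera, name): "box" ([left, top, right, bottom] in pixels, round what is visible of it).
- finder.landmark_of(camera, name): "point" ([column, row] in pixels: a listed point, or the origin of a listed thing).
The state is a dict: "t": time; "q": joint angles; "qd": joint speeds; "joint_efforts": joint torques, N m; "eef_pos": TCP position; "ee_rot": TCP orientation; "force": force on the tool from outside, world axes, zero at the start; "moment": the same for the moment, N m; "width": finger opening in m.
Only numpy, scipy, OpenCV 4.12 (cv2) and the standard library are available. Lean on these libraries where they do the work, as an engineer would, in place of code of your own. Each camera call takes 0.05 s, during which the arm holds its last target. There are 200 camera calls.

## Working session

There is one attempt and no reset: what is moved stays moved. The work goes in short steps, Python scripts to look and compute and a tool call to move; the robot and the scene stay as the last step left them, time stands still between calls to the robot, and variables do not carry over. Pictures are saved under pics/ and viewed, about 12 in all and at most 16, crops included, and the job is handed in when it is done.

Besides the shell and the picture viewer there is one more tool, called after "Request:" in YAML: its name, and indented under it one key for each argument. apply_moves: Moves the arm, as the interface text tells. Its arguments: {"type":"object","properties":{"increments":{"type":"array"},"hand":{"type":"number"},"force":{"type":"number"}},"required":["increments"]}

```bash
mkdir -p pics
cat > h.py <<'E'
import numpy as np, cv2
from station import arm, optics, finder
from scipy.spatial.transform import Rotation as R
def cam(name):
    m=optics.camera_model(name)
    if 'world_to_cam' in m: W=np.array(m['world_to_cam'])
    else:
        s=arm.get_state(); T=np.eye(4); T[:3,3]=s['eef_pos']; T[:3,:3]=R.from_euler('xyz',s['ee_rot']).as_matrix()
        W=np.linalg.inv(T@np.array(m['T_tool_cam']))
    return m,W
def ray(name,px):
    m,W=cam(name); C=np.linalg.inv(W)
    K=np.array([[m['fx'],0,m['cx']],[0,m['fy'],m['cy']],[0,0,1.]])
    d=m.get('dist',m.get('distortion'))
    p=cv2.undistortPoints(np.array([[px]],float),K,None if d is None else np.array(d,float))[0,0]
    v=C[:3,:3]@np.array([p[0],-p[1],-1.]); return C[:3,3],v
def at_z(name,px,z):
    o,v=ray(name,px); return o+v*(z-o[2])/v[2]
def proj(name,P):
    m,W=cam(name); p=W[:3,:3]@np.array(P)+W[:3,3]
    return m['cx']+m['fx']*p[0]/-p[2], m['cy']+m['fy']*(-p[1])/-p[2]
def tri(obs):
    A=np.zeros((3,3));b=np.zeros(3)
    for n,px in obs:
        o,v=ray(n,px); v=v/np.linalg.norm(v); M=np.eye(3)-np.outer(v,v); A+=M;b+=M@o
    return np.linalg.solve(A,b)
def grab(name,f=None):
    im=optics.grab_frame(name)
    if f: cv2.imwrite('pics/'+f,cv2.cvtColor(im,cv2.COLOR_RGB2BGR))
    return im
E
python3 - <<'E'
from h import *
print(arm.get_state())
for n in('scene','top','wrist'):
    m=optics.camera_model(n);print(n,{k:(np.round(v,3).tolist() if not isinstance(v,str) else v) for k,v in m.items()})
a=grab('scene');b=grab('top')
cv2.imwrite('pics/a.png',cv2.cvtColor(np.vstack([a,b])[:, :],cv2.COLOR_RGB2BGR))
cv2.imwrite('pics/scene.png',cv2.cvtColor(a,4));cv2.imwrite('pics/top.png',cv2.cvtColor(b,4))
H={'shaker':0,'carrier_line':.098,'cover_grip':.134,'slot':.117,'pin_grip':.075,'pin_tip':.008,'holder':0,'start_top':None,'reagent':0,'beaker':0,'tip_box':0,'well_0':.044,'jar_0_mid':.032}
for k,z in H.items():
    for c in('top',):
        for d in finder.landmark_of(c,k)[:5]:
            print(k,c,round(d['conf'],2),np.round(d['point'],1),np.round(at_z(c,d['point'],z if z is not None else .07),4))
E
```

```text
{'t': 0.0, 'q': array([-9.25909376e-01,  3.59384406e-01,  1.10957696e-02, -3.47557210e-04,
       -1.22409709e+00, -2.88106351e-01]), 'qd': array([ 0.00065323,  0.00036493, -0.00185081,  0.0009558 , -0.00202116,
        0.00079209]), 'joint_efforts': array([ 1.41250261e-03, -5.82724857e+01,  2.93059909e+01,  6.99716270e+00,
        6.90697329e-03, -1.72044456e-04]), 'eef_pos': array([ 0.23557618, -0.63207416,  0.2366408 ]), 'ee_rot': array([-3.14145426e+00, -1.61673587e-03,  1.92745846e+00]), 'force': array([-0.49484066, -0.45186242,  1.29662795]), 'moment': array([-0.00986073, -0.04261967,  0.00587218]), 'width': 0.08763194131874241}
scene {'fx': 408.099, 'fy': 408.099, 'cx': 255.489, 'cy': 190.386, 'world_to_cam': [[0.673, 0.739, 0.014, -0.311], [-0.473, 0.417, 0.776, 0.178], [0.568, -0.529, 0.63, -1.595], [0.0, 0.0, 0.0, 1.0]]}
top {'fx': 352.241, 'fy': 352.241, 'cx': 259.816, 'cy': 189.273, 'world_to_cam': [[0.017, -1.0, -0.002, -0.04], [0.99, 0.017, 0.14, -0.546], [-0.14, -0.004, 0.99, -1.066], [0.0, 0.0, 0.0, 1.0]]}
wrist {'fx': 323.386, 'fy': 323.386, 'cx': 257.724, 'cy': 195.
[... 590 characters left out ...]
.  215.1] [0.4617 0.0456 0.07  ]
start_top top 0.32 [263.2 168.8] [ 0.6053 -0.0402  0.07  ]
reagent top 0.94 [322.1 158.2] [ 0.6582 -0.2335  0.    ]
beaker top 0.87 [400.3 183.3] [ 0.5789 -0.487   0.    ]
tip_box top 0.65 [144.9 231.9] [0.4079 0.334  0.    ]
tip_box top 0.58 [123.6 192. ] [0.5352 0.4112 0.    ]
well_0 top 0.84 [242.7 183.7] [0.562  0.0231 0.044 ]
well_0 top 0.8 [242.7 161.7] [0.6323 0.0247 0.044 ]
well_0 top 0.73 [266.1 166.1] [ 0.6194 -0.0493  0.044 ]
well_0 top 0.62 [261.5 183.7] [ 0.563  -0.0357  0.044 ]
well_0 top 0.36 [398.6 179.9] [ 0.5823 -0.4645  0.044 ]
jar_0_mid top 0.71 [365.9 232. ] [ 0.4188 -0.3617  0.032 ]
jar_0_mid top 0.15 [123.9 191.8] [0.5318 0.3977 0.032 ]
```

View pics/top.png

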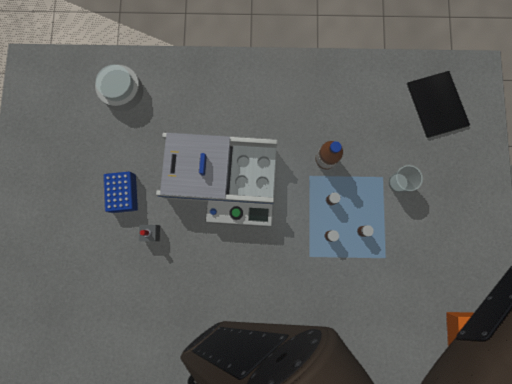

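View pics/scene.png

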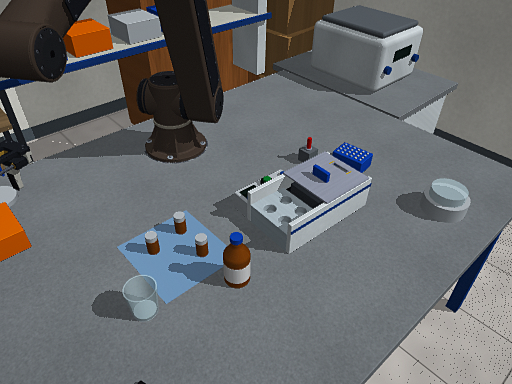

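Top view: the jars are at (334,199), (333,236) and (367,231). The shaker spans about (160–277, 133–225) with its long side along world y and its console facing the robot. The pin is at (146,233), the reagent bottle at (330,152) and the beaker at (407,180). The scene view agrees, with three jars on the blue mat. I'll move above the jars.

Request:
apply_moves:
  increments: [0.017, 0.025, 0, 0, 0, -0.03, 0.017, 0.025, 0, 0, 0, -0.03, 0.017, 0.025, 0, 0, 0, -0.03, 0.017, 0.025, 0, 0, 0, -0.03, 0.017, 0.025, 0, 0, 0, -0.03, 0.017, 0.025, 0, 0, 0, -0.03, 0.017, 0.025, 0, 0, 0, -0.03, 0.017, 0.025, 0, 0, 0, -0.03, 0.017, 0.025, 0, 0, 0, -0.03, 0.017, 0.025, 0, 0, 0, -0.03, 0.017, 0.025, 0, 0, 0, -0.03, 0.017, 0.025, 0, 0, 0, -0.03, 0, 0, 0, 0, 0, 0, 0, 0, 0, 0, 0, 0]
  hand: 0.3
  force: 10

```text
t: 1.92
eef_pos: [0.4458, -0.3186, 0.238]
ee_rot: [3.139, 0.001, 1.546]
force: [-0.1, -0.8, -0.1]
width: 0.0614
```

```bash
cat >> h.py <<'E'
def jars(cams=('wrist',),z=.032):
    for c in cams:
        grab(c)
        for d in finder.landmark_of(c,'jar_0_mid')[:5]:
            print('jar',c,round(d['conf'],2),np.round(d['point'],1),np.round(at_z(c,d['point'],z),4))
def st():
    s=arm.get_state(); print('t',round(s['t'],2),'p',np.round(s['eef_pos'],4),'r',np.round(s['ee_rot'],3),'F',np.round(s['force'],1),'w',round(s['width'],4))
E
python3 - <<'E'
from h import *
st(); grab('wrist','w1.png'); jars(('wrist','top','scene')); st()
E
```

```text
t 1.92 p [ 0.4458 -0.3186  0.238 ] r [3.139e+00 1.000e-03 1.546e+00] F [-0.1 -0.8 -0.1] w 0.0614
jar wrist 0.91 [225.1 153.2] [ 0.423  -0.3562  0.032 ]
jar scene 0.64 [149.2 240.8] [ 0.4117 -0.3598  0.032 ]
jar scene 0.34 [306.  143.5] [0.3606 0.3529 0.032 ]
t 2.27 p [ 0.4445 -0.3205  0.2377] r [3.139e+00 1.000e-03 1.542e+00] F [-0.  -1.5 -0.3] w 0.0613
```

View pics/w1.png

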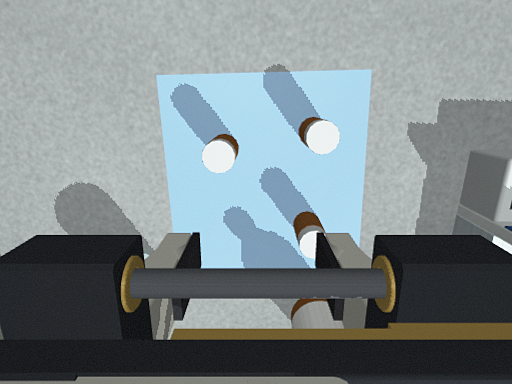

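The wrist view shows caps at (219,156), (322,137) and about (312,241), the last partly behind the finger. The bottle is at the bottom centre.

```bash
cat >> h.py <<'E'
def caps(name,z=.064):
    im=grab(name); hsv=cv2.cvtColor(im,cv2.COLOR_RGB2HSV)
    m=((hsv[...,1]<25)&(hsv[...,2]>225)).astype(np.uint8)
    n,l,s,c=cv2.connectedComponentsWithStats(m)
    for i in range(1,n):
        if 40<s[i,4]<2500:
            x,y,w,h,a=s[i]; e=[x+w/2-.5,y+h/2-.5]; print(name,'blob',s[i],np.round(at_z(name,e,z),4))
E
python3 - <<'E'
from h import *
caps('wrist');
for p in((219,156),(322,137),(312,241)): print(at_z('wrist',p,.064))
for p in((334,199),(333,236),(367,231)): print('top',at_z('top',p,.064))
E
```

```text
wrist blob [309 122  32  34 852] [ 0.406  -0.2548  0.064 ]
wrist blob [204 142  32  33 821] [ 0.4223 -0.359   0.064 ]
wrist blob [302 232  14  28 291] [ 0.5204 -0.2687  0.064 ]
wrist blob [495 237  17  17 145] [ 0.5259 -0.0586  0.064 ]
[ 0.42024923 -0.35939696  0.064     ]
[ 0.40448253 -0.25725288  0.064     ]
[ 0.51522018 -0.26505897  0.064     ]
top [ 0.51636168 -0.2575489   0.064     ]
top [ 0.40441324 -0.25315004  0.064     ]
top [ 0.42108756 -0.35563263  0.064     ]
```

Request:
apply_moves:
  increments: [-0.005, 0.008, -0.008, 0, 0, 0.096, -0.005, 0.008, -0.008, 0, 0, 0.096, -0.005, 0.008, -0.008, 0, 0, 0.096, -0.005, 0.008, -0.008, 0, 0, 0.096, -0.005, 0.008, -0.008, 0, 0, 0.096, -0.005, 0.008, -0.008, 0, 0, 0.096, -0.005, 0.008, -0.008, 0, 0, 0.096, -0.005, 0.008, -0.008, 0, 0, 0.096, 0, 0, -0.012, 0, 0, 0, 0, 0, -0.012, 0, 0, 0, 0, 0, -0.012, 0, 0, 0, 0, 0, -0.012, 0, 0, 0, 0, 0, 0, 0, 0, 0]
  hand: 0.2
  force: 10

```text
t: 3.4
eef_pos: [0.3992, -0.26, 0.122]
ee_rot: [3.136, 0.003, 2.339]
force: [-0.4, 0.2, -0.5]
width: 0.07
```

Run:
```python
from h import *
st(); caps('wrist'); jars(); grab('wrist','w2.png')
```

```text
t 3.4 p [ 0.3992 -0.26    0.122 ] r [3.136e+00 3.000e-03 2.339e+00] F [-0.4  0.2 -0.5] w 0.07
wrist blob [  94  116   52   52 2070] [ 0.4236 -0.3595  0.064 ]
wrist blob [ 233  208   48   45 1617] [ 0.4068 -0.2554  0.064 ]
wrist blob [157 321  11  18 112] [ 0.5151 -0.2505  0.064 ]
jar wrist 0.91 [142.3 135.5] [ 0.423  -0.3578  0.032 ]
```

View pics/w2.png

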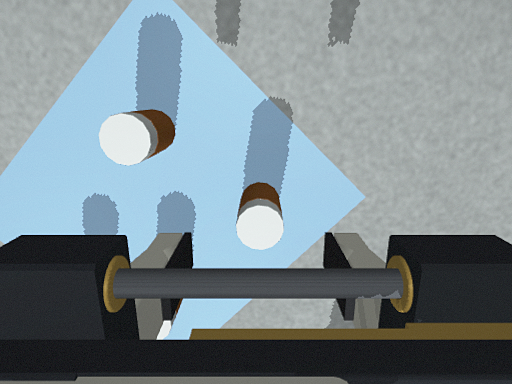

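The target cap is centred between the fingers at about (259,229), and the other jar is at (127,139). I'll descend and grip lightly.

Request:
apply_moves:
  increments: [0.003, 0.002, -0.01, 0, 0, 0, 0.003, 0.002, -0.01, 0, 0, 0, 0, 0, -0.015, 0, 0, 0, 0, 0, -0.015, 0, 0, 0, 0, 0, -0.015, 0, 0, 0, 0, 0, -0.013, 0, 0, 0, 0, 0, 0, 0, 0, 0]

```text
t: 4.18
eef_pos: [0.4113, -0.2561, 0.0437]
ee_rot: [3.129, 0.014, 2.339]
force: [-0.3, -0.6, -0.5]
width: 0.0702
```

Request:
apply_moves:
  increments: [0, 0, 0, 0, 0, 0, 0, 0, 0, 0, 0, 0, 0, 0, 0, 0, 0, 0, 0, 0, 0, 0, 0, 0, 0, 0, 0, 0, 0, 0, 0, 0, 0, 0, 0, 0, 0, 0, 0, 0, 0, 0, 0, 0, 0, 0, 0, 0]
  hand: 1
  force: 12

```text
t: 4.85
eef_pos: [0.413, -0.256, 0.0457]
ee_rot: [3.128, 0.016, 2.34]
force: [-0.7, -0.3, -1.6]
width: 0.034
```

Request:
apply_moves:
  increments: [0, 0, 0.015, 0, 0.005, 0, 0, 0, 0.015, 0, 0.005, 0, 0.009, 0.015, 0.016, 0, 0.005, 0, 0.009, 0.015, 0.016, 0, 0.005, 0, 0.009, 0.015, 0.016, 0, 0, 0, 0.009, 0.015, 0.016, 0, 0, 0, 0.009, 0.015, 0.016, 0, 0, 0, 0.009, 0.015, 0.016, 0, 0, 0, 0.009, 0.015, 0.016, 0, 0, 0, 0.009, 0.015, 0.016, 0, 0, 0, 0.009, 0.015, 0.016, 0, 0, 0, 0.009, 0.015, 0.016, 0, 0, 0, 0.009, 0.015, 0.01, 0, 0, 0, 0.009, 0.015, 0, 0, 0, 0, 0, 0, 0, 0, 0, 0, 0, 0, 0, 0, 0, 0]

```text
t: 6.18
eef_pos: [0.5203, -0.0662, 0.2563]
ee_rot: [3.14, -0.002, 2.336]
force: [-0.1, -0.4, -0.7]
width: 0.0342
```

```bash
cat >> h.py <<'E'
def st():
    s=arm.get_state(); Z=R.from_euler('xyz',s['ee_rot']).as_matrix()[:,2]
    print('t',round(s['t'],2),'p',np.round(s['eef_pos'],4),'r',np.round(s['ee_rot'],3),'levelfix rx,ry',round(-Z[1],3),round(Z[0],3),'F',np.round(s['force'],1),'M',np.round(s['moment'],2),'w',round(s['width'],4))
def shk():
    from itertools import product
    H={'shaker':0,'carrier_line':.098,'cover_grip':.134,'slot':.117,'start_top':.072,'well_0':.068}
    for k,z in H.items():
        for d in finder.landmark_of('wrist',k)[:4]:
            if d['conf']>.3: print(k,round(d['conf'],2),np.round(d['point'],1),np.round(at_z('wrist',d['point'],.044 if k=='well_0' else z),4))
E
python3 - <<'E'
from h import *
st(); grab('wrist','w3.png'); shk()
E
```

```text
t 6.18 p [ 0.5203 -0.0662  0.2563] r [ 3.140e+00 -2.000e-03  2.336e+00] levelfix rx,ry -0.002 -0.0 F [-0.1 -0.4 -0.7] M [-0.02  0.03  0.03] w 0.0342
carrier_line 0.6 [306.4 329.1] [0.6035 0.0885 0.098 ]
start_top 0.81 [365.5 214. ] [0.4687 0.0459 0.072 ]
```

View pics/w3.png

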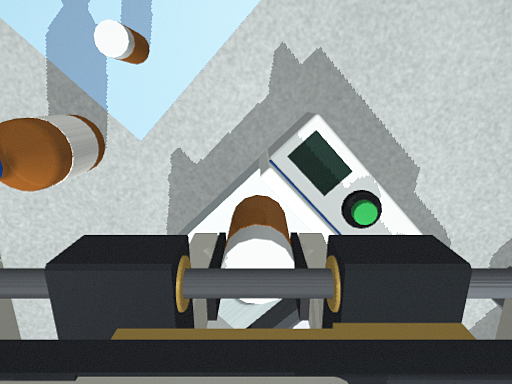

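This view shows the console's green button at (365,213) and the held jar at (260,250). The wells are hidden under the gripper, so I'll move past them to look back.

Request:
apply_moves:
  increments: [0.016, 0.015, 0.008, 0, 0, 0, 0.016, 0.015, 0.008, 0, 0, 0, 0.016, 0.015, 0.008, 0, 0, 0, 0.016, 0.015, 0.008, 0, 0, 0, 0.016, 0.015, 0.008, 0, 0, 0, 0.016, 0.015, 0.008, 0, 0, 0, 0.016, 0.015, 0.008, 0, 0, 0, 0.016, 0.015, 0.008, 0, 0, 0, 0, 0, 0, 0, 0, 0, 0, 0, 0, 0, 0, 0]

```text
t: 7.37
eef_pos: [0.6501, 0.0535, 0.3204]
ee_rot: [-3.138, -0.005, 2.326]
force: [-0.1, -0.2, -0.2]
width: 0.0337
```

Run:
```python
from h import *
st(); grab('wrist','w4.png'); shk()
```

```text
t 7.37 p [0.6501 0.0535 0.3204] r [-3.138 -0.005  2.326] levelfix rx,ry -0.001 -0.006 F [-0.1 -0.2 -0.2] M [-0.03  0.09  0.01] w 0.0337
shaker 0.8 [281.9 132.6] [0.5998 0.0555 0.    ]
carrier_line 0.82 [308.1 160.8] [0.6007 0.0882 0.098 ]
cover_grip 0.91 [339.6 197.6] [0.6049 0.133  0.134 ]
slot 0.56 [387.1 240.6] [0.6032 0.2199 0.117 ]
start_top 0.67 [362.5  37. ] [0.4619 0.0388 0.072 ]
start_top 0.45 [306.5 162.6] [0.6044 0.0947 0.072 ]
well_0 0.98 [253.7  59.3] [ 0.5601 -0.0364  0.044 ]
well_0 0.89 [252.9 133.6] [0.6261 0.0237 0.044 ]
well_0 0.61 [217.7  97.6] [ 0.6237 -0.0389  0.044 ]
well_0 0.55 [284.8 103.5] [0.5711 0.0276 0.044 ]
```

View pics/w4.png

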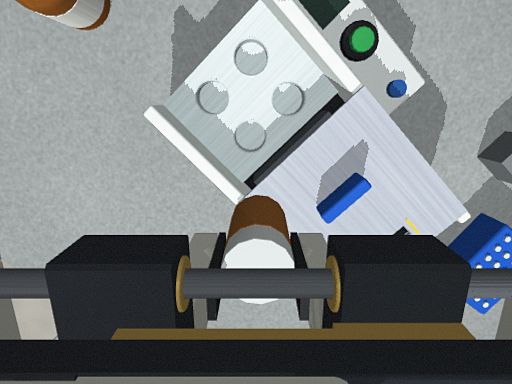

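The four well mouths are at about (251,57), (213,98), (288,99) and (250,136), the blue handle at (344,198) and the button at (362,39). I'll fit the shaker pose from these.

```bash
cat >> h.py <<'E'
def fit(L,W):
    L=np.array(L,float);W=np.array(W,float)[:,:2]
    a=L-L.mean(0);b=W-W.mean(0)
    th=np.arctan2((a[:,0]*b[:,1]-a[:,1]*b[:,0]).sum(),(a*b).sum()); c,s=np.cos(th),np.sin(th);Q=np.array([[c,-s],[s,c]])
    t=W.mean(0)-Q@L.mean(0); return th,t,W-(L@Q.T+t)
E
python3 - <<'E'
from h import *
im=grab('wrist')
g=cv2.GaussianBlur(cv2.cvtColor(im,cv2.COLOR_RGB2GRAY),(3,3),0)
c=cv2.HoughCircles(g,cv2.HOUGH_GRADIENT,1,25,param1=80,param2=12,minRadius=12,maxRadius=21)
print(np.round(c[0],1)[:10] if c is not None else None)
wl=[(-.032,-.098),(-.032,-.034),(.032,-.098),(.032,-.034)]
W=[at_z('wrist',p,.068) for p in((251,57),(288,99),(213,98),(250,136))]
print(np.round(W,4)); print(fit(wl,W))
N=[(.5601,-.0364),(.5711,.0276),(.6237,-.0389),(.6261,.0237)]
print('net',fit(wl,N))
th,t,_=fit(wl+[(0,.03)],[w[:2] for w in W]+[(.6007,.0882)]); print('all',th,t)
E
```

```text
[[250.5  58.5  17.7]
 [212.5  99.5  15.8]
 [285.5  98.5  15.8]
 [249.5 137.5  15.6]
 [357.5  40.5  20.4]
 [336.5  84.5  20.4]
 [ 89.5  10.5  19.3]
 [218.5 138.5  15.9]
 [393.5  87.5  16.9]]
[[ 0.5625 -0.0382  0.068 ]
 [ 0.5663  0.0252  0.068 ]
 [ 0.6263 -0.0403  0.068 ]
 [ 0.629   0.0219  0.068 ]]
(np.float64(-0.047597635989655815), array([0.59913714, 0.05807603]), array([[-2.80596865e-05,  1.28832751e-04],
       [ 6.99548854e-04, -3.87287803e-04],
       [-1.45246386e-04,  9.87259868e-04],
       [-5.26242782e-04, -7.28804816e-04]]))
net (np.float64(-0.08057557686038466), array([0.60056224, 0.05978587]), array([[-0.00067819, -0.00107945],
       [ 0.00517055, -0.00087181],
       [-0.00087055,  0.00157181],
       [-0.00362181,  0.00037945]]))
all -0.04823240121779743 [0.59919391 0.05810619]
```

```bash
cat >> h.py <<'E'
def held(off=.0183,top=None):
    # cap ring of the held jar: fit circle to its visible white rim; off = cap top above TCP
    im=grab('wrist'); s=arm.get_state()
    m=((im.min(2)>200)).astype(np.uint8); m[:150]=0;m[330:]=0;m[:,:185]=0;m[:,335:]=0
    n,l,q,c=cv2.connectedComponentsWithStats(m); i=1+np.argmax(q[1:,4]); print('blob',q[i])
    ys,xs=np.nonzero(l==i); x,y,w,h,a=q[i]
    e=[x+w/2-.5,y+h-.5-w/2]
    P=at_z('wrist',e,s['eef_pos'][2]+off); T=R.from_euler('xyz',s['ee_rot']).as_matrix()
    print('px',e,'jar-TCP world',np.round(P-s['eef_pos'],4),'tool',np.round(T.T@(P-s['eef_pos']),4)); return P
E
python3 - <<'E'
from h import *
held()
im=cv2.imread('pics/w4.png')[180:330,180:340]; cv2.imwrite('pics/c1.png',cv2.resize(im,None,fx=4,fy=4))
E
```

```text
blob [ 246  166   89   76 1618]
px [np.float64(290.0), np.float64(197.0)] jar-TCP world [-0.0368 -0.0168  0.0183] tool [ 0.0131 -0.0384 -0.0182]
```

View pics/c1.png

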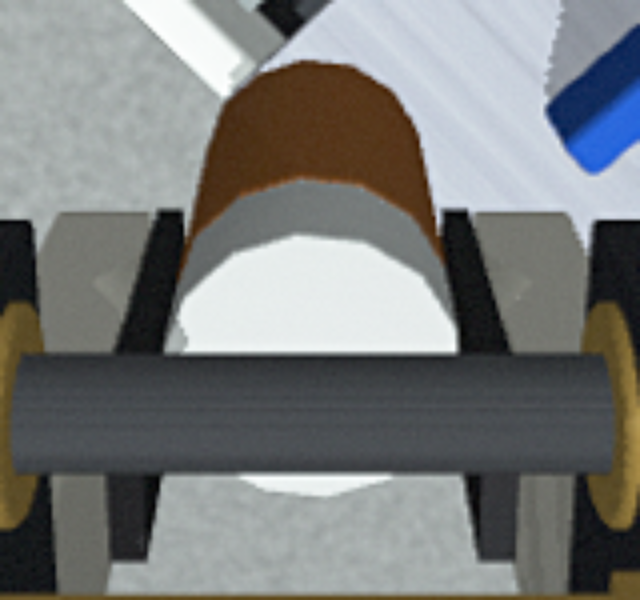

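In this crop the cap runs from row 239 to 304 and is centred at about (259,271) in the full image.

Run:
```python
from h import *
st();s=arm.get_state();T=R.from_euler('xyz',s['ee_rot']).as_matrix()
for e in((259.3,239),(259.3,304.2),(259.3,271)):
    P=at_z('wrist',e,s['eef_pos'][2]+.0183);print(np.round(T.T@(P-s['eef_pos']),4))
th,t=-.0477,np.array([.5992,.0581]);Q=np.array([[np.cos(th),-np.sin(th)],[np.sin(th),np.cos(th)]])
for k,l in dict(w0=(-32,-98),w1=(-32,-34),w2=(32,-98),w3=(32,-34),slot=(0,30)).items(): print(k,np.round(t+Q@(np.array(l)/1000),4))
```

```text
t 7.82 p [0.6495 0.0528 0.3212] r [-3.139 -0.004  2.325] levelfix rx,ry -0.002 -0.005 F [ 0.8 -0.1 -0.9] M [-0.02 -0.04 -0.  ] w 0.0336
[ 0.0003 -0.0195 -0.0183]
[ 0.0003  0.0129 -0.0183]
[ 0.0003 -0.0041 -0.0183]
w0 [ 0.5626 -0.0383]
w1 [0.5656 0.0257]
w2 [ 0.6265 -0.0413]
w3 [0.6295 0.0226]
slot [0.6006 0.0881]
```

Request:
apply_moves:
  increments: [-0.0025, -0.0115, -0.011, 0, 0, 0, -0.0025, -0.0115, -0.011, 0, 0, 0, -0.0025, -0.0115, -0.011, 0, 0, 0, -0.0025, -0.0115, -0.011, 0, 0, 0, -0.0025, -0.0115, -0.011, 0, 0, 0, -0.0025, -0.0115, -0.011, 0, 0, 0, -0.0025, -0.0115, -0.011, 0, 0, 0, -0.0025, -0.0115, -0.011, 0, -0.003, 0, 0, 0, -0.015, 0, 0, 0, 0, 0, -0.015, 0, 0, 0, 0, 0, 0, 0, 0, 0, 0, 0, 0, 0, 0, 0]

```text
t: 8.82
eef_pos: [0.6238, -0.0495, 0.1966]
ee_rot: [3.141, -0.002, 2.322]
force: [0.8, 0.7, -0.7]
width: 0.034
```

Run:
```python
from h import *
st()
```

```text
t 8.82 p [ 0.6238 -0.0495  0.1966] r [ 3.141e+00 -2.000e-03  2.322e+00] levelfix rx,ry -0.002 -0.001 F [ 0.8  0.7 -0.7] M [-0.01  0.01 -0.05] w 0.034
```

Request:
apply_moves:
  increments: [0.0025, 0.005, -0.012, 0, 0, 0, 0.0025, 0.005, -0.012, 0, 0, 0, 0, 0, -0.012, 0, 0, 0, 0, 0, -0.012, 0, 0, 0, 0, 0, -0.01, 0, 0, 0, 0, 0, 0, 0, 0, 0, 0, 0, 0, 0, 0, 0]

```text
t: 9.4
eef_pos: [0.6314, -0.0364, 0.1356]
ee_rot: [3.137, 0.001, 2.324]
force: [0.8, 0.0, 0.3]
width: 0.034
```

Run:
```python
from h import *
st(); grab('wrist','w5.png')
```

```text
t 9.4 p [ 0.6314 -0.0364  0.1356] r [3.137e+00 1.000e-03 2.324e+00] levelfix rx,ry -0.003 0.004 F [0.8 0.  0.3] M [-0.01 -0.01 -0.01] w 0.034
```

View pics/w5.png

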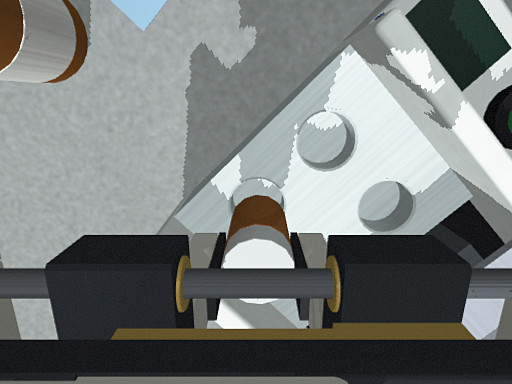

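The jar is lined up over its well at about (257,200), with the neighbouring wells at (326,140) and (386,206). I'll check these against the fit.

Run:
```python
from h import *
for p in((326,140),(386,206)): print(at_z('wrist',p,.068))
```

```text
[ 0.56307873 -0.03917827  0.068     ]
[0.56596384 0.02462118 0.068     ]
```

Request:
apply_moves:
  increments: [-0.001, -0.0016, 0, -0.001, 0.002, 0, -0.001, -0.0017, -0.004, -0.001, 0.002, 0, 0, 0, -0.006, 0, 0, 0, 0, 0, 0, 0, 0, 0, 0, 0, 0, 0, 0, 0]

```text
t: 9.87
eef_pos: [0.6305, -0.0397, 0.1269]
ee_rot: [3.138, 0.001, 2.324]
force: [-0.2, 1.3, -1.1]
width: 0.0336
```

Run:
```python
from h import *
st()
```

```text
t 9.87 p [ 0.6305 -0.0397  0.1269] r [3.138e+00 1.000e-03 2.324e+00] levelfix rx,ry -0.001 0.003 F [-0.2  1.3 -1.1] M [ 0.03  0.02 -0.05] w 0.0336
```

Request:
apply_moves:
  increments: [-0.001, 0, -0.005, 0, 0.001, 0, 0, 0, -0.006, 0, 0, 0, 0, 0, -0.006, 0, 0, 0, 0, 0, -0.006, 0, 0, 0, 0, 0, -0.004, 0, 0, 0, 0, 0, 0, 0, 0, 0]

```text
t: 10.37
eef_pos: [0.6293, -0.0399, 0.0972]
ee_rot: [3.139, 0.001, 2.324]
force: [-0.0, 0.9, -0.1]
width: 0.0338
```

Request:
apply_moves:
  increments: [0, 0, -0.003, 0, 0, 0, 0, 0, -0.003, 0, 0, 0, 0, 0, -0.002, 0, 0, 0, 0, 0, 0, 0, 0, 0]

```text
t: 10.7
eef_pos: [0.6296, -0.0399, 0.089]
ee_rot: [3.139, 0.001, 2.325]
force: [1.0, -0.4, -1.4]
width: 0.0336
```

Request:
apply_moves:
  increments: [0, 0, 0, 0, 0, 0, 0, 0, 0, 0, 0, 0, 0, 0, 0, 0, 0, 0, 0, 0, 0, 0, 0, 0]
  hand: 0.47

```text
t: 11.03
eef_pos: [0.6304, -0.0399, 0.0897]
ee_rot: [3.138, 0.002, 2.325]
force: [0.5, -0.2, 0.9]
width: 0.0461
```

Request:
apply_moves:
  increments: [0, 0, 0.02, 0, 0, 0, 0, 0, 0.03, 0, 0, 0, 0, 0, 0.03, 0, 0, 0, 0, 0, 0.03, 0, 0, 0, -0.0175, -0.027, 0.02, 0, 0, 0, -0.0175, -0.027, 0, 0, 0, 0, -0.0175, -0.027, 0, 0, 0, 0, -0.0175, -0.027, 0, 0, 0, 0, -0.0175, -0.027, 0, 0, 0, 0, -0.0175, -0.027, 0, 0, 0, 0, -0.0175, -0.027, 0, 0, 0, 0, -0.0175, -0.027, 0, 0, 0, 0, -0.0175, -0.027, -0.015, 0, 0, 0, -0.0175, -0.027, -0.03, 0, 0, 0, -0.0175, -0.027, -0.03, 0, 0, 0, 0, 0, -0.03, 0, 0, 0, 0, 0, 0, 0, 0, 0, 0, 0, 0, 0, 0, 0]

```text
t: 12.53
eef_pos: [0.4295, -0.3474, 0.125]
ee_rot: [3.132, 0.016, 2.328]
force: [1.2, -0.7, 0.4]
width: 0.0464
```

Run:
```python
from h import *
st(); caps('wrist'); caps('top'); jars();
```

```text
t 12.53 p [ 0.4295 -0.3474  0.125 ] r [3.132 0.016 2.328] levelfix rx,ry 0.005 0.018 F [ 1.2 -0.7  0.4] M [-0.01 -0.02 -0.  ] w 0.0464
wrist blob [ 231  176   48   46 1737] [ 0.4222 -0.3584  0.064 ]
jar wrist 0.7 [259.3 185.9] [ 0.4229 -0.3561  0.032 ]
```

Request:
apply_moves:
  increments: [-0.0035, -0.005, 0, 0.002, 0.008, 0, -0.003, -0.005, -0.012, 0.002, 0.008, 0, 0, 0, -0.013, 0, 0, 0, 0, 0, -0.013, 0, 0, 0, 0, 0, -0.013, 0, 0, 0, 0, 0, -0.01, 0, 0, 0, 0, 0, 0, 0, 0, 0]
  hand: 0.2

```text
t: 13.32
eef_pos: [0.431, -0.3579, 0.0692]
ee_rot: [3.135, 0.016, 2.338]
force: [-0.3, -0.8, 0.4]
width: 0.0701
```

Request:
apply_moves:
  increments: [-0.005, 0, 0, 0, 0.008, 0, -0.005, 0, -0.01, 0, 0.008, 0, -0.001, 0, -0.013, 0, 0, 0, 0, 0, 0, 0, 0, 0]

```text
t: 13.65
eef_pos: [0.42, -0.3585, 0.0464]
ee_rot: [-3.136, 0.006, 2.339]
force: [-1.3, -0.2, -0.4]
width: 0.0707
```

Run:
```python
from h import *
st()
```

```text
t 13.65 p [ 0.42   -0.3585  0.0464] r [-3.136  0.006  2.339] levelfix rx,ry 0.009 -0.0 F [-1.3 -0.2 -0.4] M [ 0.17  0.13 -0.03] w 0.0707
```

Request:
apply_moves:
  increments: [0.002, 0, -0.001, 0.004, 0, 0, 0, 0, 0, 0.003, 0, 0, 0, 0, 0, 0, 0, 0]

```text
t: 13.9
eef_pos: [0.4221, -0.3587, 0.046]
ee_rot: [-3.14, 0.001, 2.34]
force: [-0.8, -0.2, 0.9]
width: 0.0702
```

Request:
apply_moves:
  increments: [0, 0, 0, 0, 0, 0, 0, 0, 0, 0, 0, 0, 0, 0, 0, 0, 0, 0, 0, 0, 0, 0, 0, 0, 0, 0, 0, 0, 0, 0, 0, 0, 0, 0, 0, 0, 0, 0, 0, 0, 0, 0]
  hand: 1
  force: 12

```text
t: 14.48
eef_pos: [0.4233, -0.3593, 0.0481]
ee_rot: [3.141, 0.004, 2.34]
force: [0.3, 0.6, -0.8]
width: 0.0335
```

Run:
```python
from h import *
st()
```

```text
t 14.48 p [ 0.4233 -0.3593  0.0481] r [3.141 0.004 2.34 ] levelfix rx,ry 0.003 0.003 F [ 0.3  0.6 -0.8] M [ 0.01  0.05 -0.  ] w 0.0335
```

Request:
apply_moves:
  increments: [0, 0, 0.02, 0, 0, 0, 0, 0, 0.03, 0, 0, 0, 0, 0, 0.03, 0, 0, 0, 0, 0, 0.03, 0, 0, 0, 0.0117, 0.0265, 0.02, 0, 0, 0, 0.0117, 0.0265, 0, 0, 0, 0, 0.0117, 0.0265, 0, 0, 0, 0, 0.0117, 0.0265, 0, 0, 0, 0, 0.0117, 0.0265, 0, 0, 0, 0, 0.0117, 0.0265, 0, 0, 0, 0, 0.0117, 0.0265, 0, 0, 0, 0, 0.0117, 0.0265, 0, 0, 0, 0, 0.0117, 0.0265, 0, 0, 0, 0, 0.0117, 0.0265, 0, 0, 0, 0, 0.0117, 0.0265, 0, 0, 0, 0, 0, 0, 0, 0, 0, 0, 0, 0, 0, 0, 0, 0]

```text
t: 15.9
eef_pos: [0.5505, -0.0514, 0.1816]
ee_rot: [3.142, -0.004, 2.335]
force: [0.5, -1.2, -1.3]
width: 0.0338
```

Run:
```python
from h import *
st(); grab('wrist','w6.png')
```

```text
t 15.9 p [ 0.5505 -0.0514  0.1816] r [ 3.142 -0.004  2.335] levelfix rx,ry -0.003 -0.002 F [ 0.5 -1.2 -1.3] M [-0.03  0.07  0.  ] w 0.0338
```

View pics/w6.png

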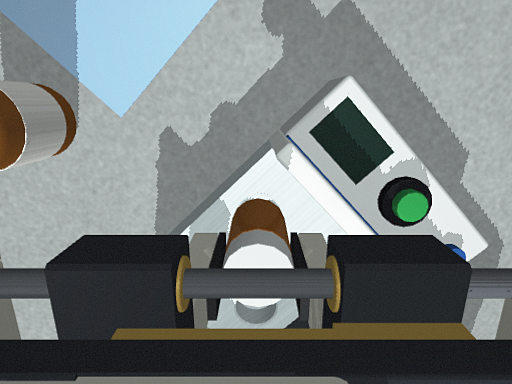

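The jar is held at column 258, and the button is at (409,204). I'll read the cap edges numerically.

```bash
cat >> h.py <<'E'
def capedge(f,off):
    im=cv2.imread('pics/'+f); s=arm.get_state();T=R.from_euler('xyz',s['ee_rot']).as_matrix()
    for c in(250,258,266): print(c,[(r,im[r,c].tolist()) for r in list(range(226,246,2))+list(range(296,318,2))])
E
python3 - <<'E'
from h import *
im=cv2.cvtColor(cv2.imread('pics/w6.png'),6); i4=cv2.cvtColor(cv2.imread('pics/w4.png'),6)
for n,i in(('w4',i4),('w6',im)): print(n,[int(v) for v in i[225:330,258]])
s=arm.get_state();T=R.from_euler('xyz',s['ee_rot']).as_matrix()
for r in range(226,318,4): print(r,np.round((T.T@(at_z('wrist',(258,r),s['eef_pos'][2]+.016)-s['eef_pos']))[1],4),end=' ')
E
```

```text
w4 [123, 116, 116, 119, 116, 120, 119, 116, 119, 122, 119, 118, 117, 136, 206, 238, 235, 233, 233, 234, 235, 236, 233, 235, 234, 235, 234, 232, 234, 235, 235, 235, 235, 235, 235, 235, 234, 235, 235, 236, 236, 241, 242, 123, 30, 49, 51, 57, 59, 61, 68, 63, 72, 68, 67, 72, 78, 70, 76, 78, 80, 74, 83, 81, 76, 79, 78, 80, 81, 75, 64, 65, 60, 153, 253, 239, 238, 239, 237, 157, 163, 173, 173, 170, 170, 171, 168, 168, 161, 160, 167, 168, 170, 170, 165, 165, 173, 175, 173, 170, 172, 176, 174, 143, 74]
w6 [64, 60, 59, 72, 115, 124, 125, 122, 126, 124, 122, 126, 125, 125, 125, 127, 126, 120, 160, 238, 243, 240, 240, 240, 239, 240, 240, 240, 241, 240, 240, 240, 240, 241, 240, 240, 240, 241, 241, 240, 242, 246, 249, 131, 31, 52, 54, 60, 60, 66, 66, 69, 72, 76, 74, 79, 85, 73, 80, 79, 82, 78, 81, 82, 82, 86, 82, 79, 81, 77, 72, 68, 67, 161, 255, 245, 241, 241, 242, 242, 244, 245, 200, 180, 130, 114, 121, 125, 120, 120, 120, 123, 124, 119, 119, 120, 116, 117, 141, 179, 176, 182, 180, 147, 75]
226 -0.0246 230 -0.0228 234 -0.0209 238 -0.019 242 -0.0171 246 -0.0152 250 -0.0132 254 -0.0113 258 -0.0093 262 -0.0073 266 -0.0053 270 -0.0033 274 -0.0013 278 0.0008 282 0.0028 286 0.0049 290 0.007 294 0.0091 298 0.0112 302 0.0134 306 0.0155 310 0.0177 314 0.0199
```

Request:
apply_moves:
  increments: [0.006, 0.006, 0, -0.001, -0.001, 0, 0.0055, 0.006, -0.01, -0.001, 0, 0, 0, 0, -0.015, 0, 0, 0, 0, 0, -0.014, 0, 0, 0, 0, 0, -0.01, 0, 0, 0, 0, 0, 0, 0, 0, 0, 0, 0, 0, 0, 0, 0]

```text
t: 16.53
eef_pos: [0.5626, -0.0417, 0.1282]
ee_rot: [-3.141, -0.001, 2.329]
force: [0.6, 0.3, -0.5]
width: 0.0338
```

Run:
```python
from h import *
st()
```

```text
t 16.53 p [ 0.5626 -0.0417  0.1282] r [-3.141e+00 -1.000e-03  2.329e+00] levelfix rx,ry -0.0 -0.001 F [ 0.6  0.3 -0.5] M [ 0.03 -0.03  0.05] w 0.0338
```

Request:
apply_moves:
  increments: [0, 0.003, 0, 0, 0, 0, 0, 0, 0, 0, 0, 0, 0, 0, -0.005, 0, 0, 0, 0, 0, -0.005, 0, 0, 0, 0, 0, -0.004, 0, 0, 0, 0, 0, 0, 0, 0, 0]

```text
t: 17.03
eef_pos: [0.5639, -0.0387, 0.115]
ee_rot: [3.139, 0.001, 2.328]
force: [0.1, 0.5, -0.5]
width: 0.0337
```

Request:
apply_moves:
  increments: [-0.0015, 0, -0.004, 0, 0.001, 0, 0, 0, -0.005, 0, 0, 0, 0, 0, -0.005, 0, 0, 0, 0, 0, -0.005, 0, 0, 0, 0, 0, -0.002, 0, 0, 0, 0, 0, 0, 0, 0, 0]

```text
t: 17.53
eef_pos: [0.5627, -0.0387, 0.0922]
ee_rot: [3.139, 0.001, 2.328]
force: [-0.2, -0.2, 3.7]
width: 0.0338
```

Run:
```python
from h import *
st()
```

```text
t 17.53 p [ 0.5627 -0.0387  0.0922] r [3.139e+00 1.000e-03 2.328e+00] levelfix rx,ry -0.001 0.002 F [-0.2 -0.2  3.7] M [0.26 0.51 0.01] w 0.0338
```

Request:
apply_moves:
  increments: [0, 0, 0, 0, 0, 0, 0, 0, 0, 0, 0, 0, 0, 0, 0, 0, 0, 0, 0, 0, 0.02, 0, 0, 0, 0, 0, 0.03, 0, 0, 0, 0, 0, 0.03, 0, 0, 0, -0.002, 0, 0.03, 0, 0, 0, -0.005, -0.025, 0, 0, 0, 0, -0.005, -0.025, 0, 0, 0, 0, -0.005, -0.025, 0, 0, 0, 0, -0.005, -0.025, 0, 0, 0, 0, -0.005, -0.025, 0, 0, 0, 0, -0.005, -0.025, 0, 0, 0, 0, -0.005, -0.025, 0, 0, 0, 0, -0.005, -0.025, -0.02, 0, 0, 0, 0, 0, -0.02, 0, 0, 0, 0, 0, -0.02, 0, 0, 0, 0, 0, 0, 0, 0, 0, 0, 0, 0, 0, 0, 0]
  hand: 0.47

```text
t: 19.12
eef_pos: [0.519, -0.2489, 0.1523]
ee_rot: [3.133, 0.011, 2.33]
force: [1.0, -0.0, 1.1]
width: 0.0464
```

Run:
```python
from h import *
st(); grab('wrist','w7.png'); caps('wrist'); jars(); caps('top'); b=grab('top'); cv2.imwrite('pics/t2.png',cv2.cvtColor(np.vstack([cv2.resize(b[110:280,130:420],(580,340)),cv2.resize(cv2.cvtColor(cv2.imread('pics/w7.png'),4),(347,260)) if 0 else cv2.copyMakeBorder(cv2.resize(cv2.cvtColor(cv2.imread('pics/w7.png'),4),(340,255)),0,0,0,240,0)]),4))
```

```text
t 19.12 p [ 0.519  -0.2489  0.1523] r [3.133 0.011 2.33 ] levelfix rx,ry 0.002 0.014 F [ 1.  -0.   1.1] M [0.05 0.02 0.01] w 0.0464
wrist blob [ 212  132   45   45 1539] [ 0.5042 -0.2885  0.064 ]
wrist blob [494 299  11   9  55] [ 0.4439 -0.0435  0.064 ]
```

View pics/t2.png

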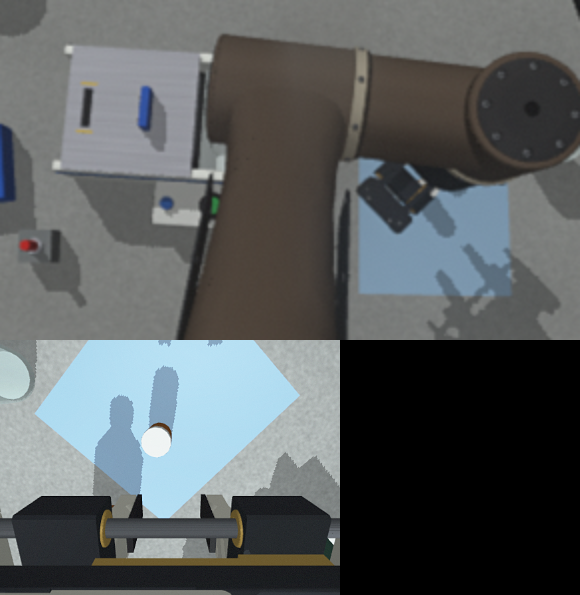

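The last jar has been knocked about 3 cm. It is still upright, at (234,154) in the wrist frame, which puts it at (0.504, -0.288). I'll go over it and re-measure.

Request:
apply_moves:
  increments: [-0.004, -0.0095, 0, 0, 0.004, 0, -0.004, -0.0095, 0, 0, 0.004, 0, -0.004, -0.0095, -0.01, 0, 0.003, 0, -0.002, -0.0095, -0.01, 0, 0, 0, 0, 0, 0, 0, 0, 0, 0, 0, 0, 0, 0, 0]
  hand: 0.2

```text
t: 19.92
eef_pos: [0.5053, -0.2899, 0.1331]
ee_rot: [3.138, 0.007, 2.333]
force: [0.5, -0.7, 1.2]
width: 0.0699
```

Run:
```python
from h import *
st(); caps('wrist'); jars()
```

```text
t 19.92 p [ 0.5053 -0.2899  0.1331] r [3.138 0.007 2.333] levelfix rx,ry 0.003 0.008 F [ 0.5 -0.7  1.2] M [0.02 0.09 0.04] w 0.0699
wrist blob [ 240  191   45   44 1529] [ 0.503  -0.2886  0.064 ]
```

Request:
apply_moves:
  increments: [-0.0025, 0.001, -0.005, 0.001, 0.004, 0, 0, 0, -0.013, 0, 0.003, 0, -0.001, 0, -0.015, 0, 0, 0, -0.001, 0, -0.015, 0, 0, 0, -0.001, 0, -0.015, 0, 0, 0, 0, 0, -0.012, 0, 0, 0, 0, 0, 0, 0, 0, 0]

```text
t: 20.65
eef_pos: [0.5016, -0.2864, 0.057]
ee_rot: [3.139, 0.006, 2.337]
force: [-0.4, 0.4, -0.1]
width: 0.0704
```

Run:
```python
from h import *
st()
```

```text
t 20.65 p [ 0.5016 -0.2864  0.057 ] r [3.139 0.006 2.337] levelfix rx,ry 0.003 0.006 F [-0.4  0.4 -0.1] M [ 0.01  0.14 -0.07] w 0.0704
```

Request:
apply_moves:
  increments: [0.001, -0.002, -0.006, 0.001, 0.003, 0, 0, 0, -0.005, 0, 0.002, 0, 0, 0, 0, 0, 0, 0]

```text
t: 20.9
eef_pos: [0.5033, -0.2881, 0.0458]
ee_rot: [-3.141, 0.002, 2.338]
force: [-0.4, -0.0, -0.0]
width: 0.07
```

Request:
apply_moves:
  increments: [0, 0, 0, 0, 0, 0, 0, 0, 0, 0, 0, 0, 0, 0, 0, 0, 0, 0, 0, 0, 0, 0, 0, 0, 0, 0, 0, 0, 0, 0, 0, 0, 0, 0, 0, 0, 0, 0, 0, 0, 0, 0]
  hand: 1
  force: 12

```text
t: 21.48
eef_pos: [0.5049, -0.2884, 0.0483]
ee_rot: [3.14, 0.005, 2.339]
force: [-0.0, -1.5, -0.7]
width: 0.0334
```

Run:
```python
from h import *
st()
```

```text
t 21.48 p [ 0.5049 -0.2884  0.0483] r [3.14  0.005 2.339] levelfix rx,ry 0.003 0.005 F [-0.  -1.5 -0.7] M [ 0.03  0.05 -0.02] w 0.0334
```

Request:
apply_moves:
  increments: [0, 0, 0.02, 0, 0.002, 0, 0, 0, 0.03, 0, 0.002, 0, 0, 0, 0.03, 0, 0, 0, 0, 0, 0.03, 0, 0, 0, 0.005, 0.0265, 0.025, 0, 0, 0, 0.005, 0.0265, 0.01, 0, 0, 0, 0.005, 0.0265, 0, 0, 0, 0, 0.005, 0.0265, 0, 0, 0, 0, 0.005, 0.0265, 0, 0, 0, 0, 0.005, 0.0265, 0, 0, 0, 0, 0.005, 0.0265, 0, 0, 0, 0, 0.005, 0.0265, 0, 0, 0, 0, 0.005, 0.0265, 0, 0, 0, 0, 0.005, 0.0265, 0, 0, 0, 0, 0.005, 0.0265, 0, 0, 0, 0, 0, 0, 0, 0, 0, 0, 0, 0, 0, 0, 0, 0]

```text
t: 22.9
eef_pos: [0.5553, 0.0174, 0.1994]
ee_rot: [3.142, -0.003, 2.333]
force: [-0.4, 0.2, -1.4]
width: 0.0342
```

Run:
```python
from h import *
st(); i=cv2.cvtColor(grab('wrist','w8.png'),7)
print([int(v) for v in i[232:320:1,258]])
```

```text
t 22.9 p [0.5553 0.0174 0.1994] r [ 3.142e+00 -3.000e-03  2.333e+00] levelfix rx,ry -0.002 -0.002 F [-0.4  0.2 -1.4] M [-0.04  0.11  0.  ] w 0.0342
[121, 121, 119, 120, 122, 125, 121, 121, 125, 183, 244, 241, 237, 235, 237, 237, 238, 238, 238, 237, 238, 238, 237, 238, 238, 237, 237, 238, 238, 238, 238, 238, 237, 240, 244, 246, 128, 31, 53, 53, 54, 61, 66, 69, 70, 70, 75, 71, 75, 81, 72, 78, 82, 78, 77, 78, 83, 83, 81, 80, 80, 80, 74, 68, 66, 62, 158, 254, 243, 239, 240, 241, 241, 230, 218, 217, 215, 216, 215, 217, 219, 221, 222, 222, 218, 216, 210, 204]
```

Request:
apply_moves:
  increments: [0.006, 0.0045, 0, -0.001, -0.001, 0, 0.005, 0.004, -0.012, -0.001, 0, 0, 0, 0, -0.018, 0, 0, 0, 0, 0, -0.018, 0, 0, 0, 0, 0, -0.014, 0, 0, 0, 0, 0, 0, 0, 0, 0, 0, 0, 0, 0, 0, 0]

```text
t: 23.53
eef_pos: [0.5682, 0.0227, 0.1321]
ee_rot: [-3.142, 0.0, 2.326]
force: [-0.0, 0.3, -1.0]
width: 0.0337
```

Run:
```python
from h import *
st()
```

```text
t 23.53 p [0.5682 0.0227 0.1321] r [-3.142  0.     2.326] levelfix rx,ry 0.0 0.0 F [-0.   0.3 -1. ] M [0.03 0.01 0.01] w 0.0337
```

Request:
apply_moves:
  increments: [-0.0015, 0.0033, 0, 0, 0, 0, 0, 0, -0.003, 0, 0, 0, 0, 0, -0.005, 0, 0, 0, 0, 0, -0.005, 0, 0, 0, 0, 0, 0, 0, 0, 0]

```text
t: 23.95
eef_pos: [0.5682, 0.0258, 0.1199]
ee_rot: [3.139, 0.002, 2.325]
force: [-0.9, 0.5, -1.6]
width: 0.0333
```

Request:
apply_moves:
  increments: [-0.002, 0, -0.004, 0, 0.002, 0, 0, 0, -0.005, 0, 0, 0, 0, 0, -0.005, 0, 0, 0, 0, 0, -0.005, 0, 0, 0, 0, 0, -0.005, 0, 0, 0, 0, 0, -0.003, 0, 0, 0, 0, 0, 0, 0, 0, 0]

```text
t: 24.53
eef_pos: [0.5665, 0.0261, 0.0914]
ee_rot: [3.139, 0.001, 2.326]
force: [-1.6, 0.9, 6.6]
width: 0.0333
```

Run:
```python
from h import *
st()
```

```text
t 24.53 p [0.5665 0.0261 0.0914] r [3.139e+00 1.000e-03 2.326e+00] levelfix rx,ry -0.001 0.003 F [-1.6  0.9  6.6] M [ 0.42  1.   -0.02] w 0.0333
```

Request:
apply_moves:
  increments: [0, 0, 0, 0, 0, 0, 0, 0, 0, 0, 0, 0, 0, 0, 0, 0, 0, 0, 0, 0, 0.02, 0, 0, 0, 0, 0, 0.03, 0, 0, 0, 0, 0, 0.03, 0, 0, 0, 0, 0, 0.03, 0, 0, 0, 0, 0, 0.03, 0, 0, 0, 0.011, 0.01, 0.02, 0, 0, -0.1, 0.011, 0.01, 0.02, 0, 0, -0.1, 0.011, 0.01, 0.02, 0, 0, -0.1, 0.011, 0.01, 0.01, 0, 0, -0.1, 0.011, 0.01, 0, 0, 0, -0.1, 0.011, 0.01, 0, 0, 0, -0.1, 0.011, 0.01, 0, 0, 0, -0.1, 0.011, 0.01, 0, 0, 0, -0.1, 0, 0, 0, 0, 0, 0, 0, 0, 0, 0, 0, 0]
  hand: 0.47

```text
t: 26.03
eef_pos: [0.6558, 0.108, 0.3128]
ee_rot: [3.135, -0.005, 1.485]
force: [-0.3, -0.1, -0.1]
width: 0.0462
```

Run:
```python
from h import *
st(); grab('wrist','w9.png'); shk()
for k,z in(('pin_grip',.075),('holder',0)):
    for d in finder.landmark_of('wrist',k)[:2]: print(k,round(d['conf'],2),np.round(d['point']),np.round(at_z('wrist',d['point'],z),4))
```

```text
t 26.03 p [0.6558 0.108  0.3128] r [ 3.135 -0.005  1.485] levelfix rx,ry -0.004 0.007 F [-0.3 -0.1 -0.1] M [-0.08  0.    0.  ] w 0.0462
shaker 0.63 [216.5 119.9] [0.6017 0.0554 0.    ]
carrier_line 0.67 [234.2 124.3] [0.603  0.0861 0.098 ]
carrier_line 0.5 [280.2 123.2] [0.6062 0.1364 0.098 ]
cover_grip 0.83 [280.8 125.3] [0.6056 0.1344 0.134 ]
slot 0.88 [366.5 114.6] [0.6039 0.2243 0.117 ]
well_0 0.79 [133.1  98.3] [ 0.565  -0.0382  0.044 ]
well_0 0.74 [183.5  96. ] [0.5677 0.0238 0.044 ]
well_0 0.63 [192.5 143.1] [0.6258 0.0265 0.044 ]
well_0 0.6 [144.8 147. ] [ 0.6254 -0.0351  0.044 ]
```

View pics/w9.png

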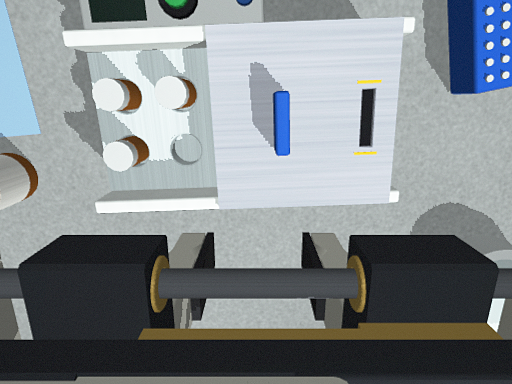

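All three jars stand upright in their wells at (115,95), (175,93) and (125,153), and the fourth well at (187,149) is empty. The handle is at (282,123) and the slot at (367,117). Next I'll grip the handle.

Request:
apply_moves:
  increments: [-0.01, 0.005, -0.02, -0.002, 0.003, 0.01, -0.01, 0.005, -0.02, -0.002, 0.003, 0.01, -0.01, 0.005, -0.02, 0, 0, 0.01, -0.01, 0.005, -0.02, 0, 0, 0.008, -0.008, 0.005, -0.02, 0, 0, 0, 0, 0, -0.02, 0, 0, 0, 0, 0, 0, 0, 0, 0, 0, 0, 0, 0, 0, 0]

```text
t: 27.15
eef_pos: [0.6053, 0.1316, 0.1927]
ee_rot: [3.134, -0.003, 1.524]
force: [-0.5, -0.4, 1.0]
width: 0.0466
```

Run:
```python
from h import *
st(); s=arm.get_state(); im=grab('wrist'); h=cv2.cvtColor(im,cv2.COLOR_RGB2HSV)
m=((h[...,0]>105)&(h[...,0]<130)&(h[...,1]>120)).astype(np.uint8); n,l,q,c=cv2.connectedComponentsWithStats(m)
for i in range(1,n):
    if q[i,4]>150: print(q[i],c[i],at_z('wrist',c[i],.15))
```

```text
t 27.15 p [0.6053 0.1316 0.1927] r [ 3.134e+00 -3.000e-03  1.524e+00] levelfix rx,ry -0.003 0.008 F [-0.5 -0.4  1. ] M [ 0.01 -0.02 -0.03] w 0.0466
[206   6  28  31 673] [219.71322437  20.9628529 ] [0.48815578 0.11646374 0.15      ]
[ 490   26   22  132 2518] [501.66600477  94.50675139] [0.5323893  0.27086341 0.15      ]
[ 254  168   22   98 2048] [264.41845703 215.87353516] [0.59809092 0.13538313 0.15      ]
```

Request:
apply_moves:
  increments: [0, 0.003, -0.012, -0.002, 0.004, 0, 0, 0, -0.014, 0, 0.003, 0, 0, 0, -0.014, 0, 0, 0, 0, 0, -0.01, 0, 0, 0, 0, 0, 0, 0, 0, 0]

```text
t: 27.62
eef_pos: [0.6084, 0.1355, 0.1427]
ee_rot: [3.135, -0.004, 1.523]
force: [-0.7, 0.1, -0.3]
width: 0.0463
```

Run:
```python
from h import *
st()
```

```text
t 27.62 p [0.6084 0.1355 0.1427] r [ 3.135 -0.004  1.523] levelfix rx,ry -0.004 0.007 F [-0.7  0.1 -0.3] M [-0.12  0.04 -0.06] w 0.0463
```

Request:
apply_moves:
  increments: [-0.003, 0, -0.004, -0.002, 0.004, 0, 0, 0, -0.002, 0, 0.003, 0, 0, 0, 0, 0, 0, 0]

```text
t: 27.87
eef_pos: [0.6055, 0.1353, 0.1358]
ee_rot: [-3.14, -0.001, 1.523]
force: [0.7, -0.8, -0.6]
width: 0.0467
```

Request:
apply_moves:
  increments: [0, 0, 0, 0, 0, 0, 0, 0, 0, 0, 0, 0, 0, 0, 0, 0, 0, 0, 0, 0, 0, 0, 0, 0, 0, 0, 0, 0, 0, 0, 0, 0, 0, 0, 0, 0]
  hand: 1
  force: 20

```text
t: 28.37
eef_pos: [0.6066, 0.1359, 0.1379]
ee_rot: [3.14, -0.003, 1.524]
force: [0.8, -0.8, -2.1]
width: 0.0138
```

Run:
```python
from h import *
st()
```

```text
t 28.37 p [0.6066 0.1359 0.1379] r [ 3.140e+00 -3.000e-03  1.524e+00] levelfix rx,ry -0.003 0.001 F [ 0.8 -0.8 -2.1] M [-0.15 -0.21 -0.02] w 0.0138
```

Request:
apply_moves:
  increments: [-0.0005, -0.01, 0, 0, 0, 0, -0.0005, -0.01, 0, 0, 0, 0, -0.0005, -0.01, 0, 0, 0, 0, -0.0005, -0.01, 0, 0, 0, 0, -0.0005, -0.01, 0, 0, 0, 0, -0.0005, -0.01, 0, 0, 0, 0, -0.0005, -0.01, 0, 0, 0, 0, -0.0005, -0.01, 0, 0, 0, 0, -0.0005, -0.01, 0, 0, 0, 0, -0.0005, -0.01, 0, 0, 0, 0]

```text
t: 29.2
eef_pos: [0.6016, 0.031, 0.1379]
ee_rot: [3.138, -0.007, 1.525]
force: [1.9, 3.4, -2.0]
width: 0.0137
```

Run:
```python
from h import *
st()
```

```text
t 29.2 p [0.6016 0.031  0.1379] r [ 3.138 -0.007  1.525] levelfix rx,ry -0.007 0.004 F [ 1.9  3.4 -2. ] M [ 0.96 -0.31 -0.06] w 0.0137
```

Request:
apply_moves:
  increments: [-0.0005, -0.01, 0, 0, 0, 0, -0.0005, -0.01, 0, 0, 0, 0, -0.0003, -0.006, 0, 0, 0, 0, -0.0003, -0.006, 0, 0, 0, 0, -0.0003, -0.006, 0, 0, 0, 0, -0.0003, -0.006, 0, 0, 0, 0]

```text
t: 29.7
eef_pos: [0.6001, -0.0038, 0.1377]
ee_rot: [3.133, -0.031, 1.522]
force: [-7.2, 40.1, 2.9]
width: 0.018
```

Run:
```python
from h import *
st()
```

```text
t 29.7 p [ 0.6001 -0.0038  0.1377] r [ 3.133 -0.031  1.522] levelfix rx,ry -0.03 0.01 F [-7.2 40.1  2.9] M [14.4  2.3  0.3] w 0.018
```

Request:
apply_moves:
  increments: [0, 0, 0, 0, 0, 0, 0, 0, 0, 0, 0, 0, 0, 0, 0, 0, 0, 0]

```text
t: 29.95
eef_pos: [0.6001, -0.0006, 0.1377]
ee_rot: [3.132, -0.035, 1.525]
force: [0.8, 2.6, -1.6]
width: 0.0143
```

Request:
apply_moves:
  increments: [0, 0, 0, 0, 0, 0, 0, 0, 0, 0, 0, 0, 0, 0, 0, 0, 0, 0, 0, 0, 0, 0, 0, 0]
  hand: 0.5

```text
t: 30.28
eef_pos: [0.5993, -0.0036, 0.1379]
ee_rot: [3.134, -0.032, 1.523]
force: [0.0, 0.2, 0.1]
width: 0.0355
```

Run:
```python
from h import *
st()
```

```text
t 30.28 p [ 0.5993 -0.0036  0.1379] r [ 3.134 -0.032  1.523] levelfix rx,ry -0.032 0.009 F [0.  0.2 0.1] M [-0.13  0.    0.02] w 0.0355
```

Request:
apply_moves:
  increments: [0, 0, 0.01, 0, 0, 0, 0, 0, 0.02, -0.008, 0.002, 0, 0, 0, 0.03, -0.008, 0.002, 0, 0, 0, 0.03, -0.008, 0.002, 0, 0.009, 0.016, 0.02, -0.008, 0.002, 0, 0.009, 0.016, 0.01, 0, 0, 0, 0.009, 0.016, 0, 0, 0, 0, 0.009, 0.016, 0, 0, 0, 0, 0.009, 0.016, 0, 0, 0, 0, 0.009, 0.016, 0, 0, 0, 0, 0, 0, 0, 0, 0, 0, 0, 0, 0, 0, 0, 0]

```text
t: 31.28
eef_pos: [0.6528, 0.0906, 0.2757]
ee_rot: [3.136, 0.003, 1.517]
force: [-0.3, -0.2, 0.1]
width: 0.0437
```

Run:
```python
from h import *
st(); im=grab('wrist','w10.png'); shk(); h=cv2.cvtColor(im,cv2.COLOR_RGB2HSV)
for nm,m in(('blue',(h[...,0]>105)&(h[...,0]<130)&(h[...,1]>120)),('yel',(h[...,0]>20)&(h[...,0]<35)&(h[...,1]>120)&(h[...,2]>150))):
    n,l,q,c=cv2.connectedComponentsWithStats(m.astype(np.uint8))
    for i in range(1,n):
        if q[i,4]>10: print(nm,q[i],np.round(c[i],1),at_z('wrist',c[i],.15 if nm=='blue' else .117))
```

```text
t 31.28 p [0.6528 0.0906 0.2757] r [3.136e+00 3.000e-03 1.517e+00] levelfix rx,ry 0.004 0.006 F [-0.3 -0.2  0.1] M [ 0.01 -0.   -0.03] w 0.0437
shaker 0.87 [230.5 119.5] [0.5988 0.0565 0.    ]
carrier_line 0.89 [254.5 127.4] [0.6021 0.088  0.098 ]
carrier_line 0.39 [231.2 124.5] [0.598  0.0653 0.098 ]
cover_grip 0.67 [152.3 129.4] [ 0.5958 -0.0011  0.134 ]
slot 0.63 [253.7 126. ] [0.5991 0.0875 0.117 ]
blue [ 485    0   27  103 2599] [498.8  51.6] [0.55087403 0.28068208 0.15      ]
blue [ 134   95   32   72 1805] [150.3 129.2] [0.59444404 0.0026441  0.15      ]
yel [241  86  26   3  78] [253.5  87. ] [0.56503504 0.08943912 0.117     ]
yel [242 165  25   3  74] [254.2 166. ] [0.63670168 0.08578375 0.117     ]
yel [355 262   5  49 138] [357.2 287.8] [0.77554369 0.18839661 0.117     ]
yel [156 264   6  47 140] [158.  288.2] [ 0.76443863 -0.02556549  0.117     ]
```

View pics/w10.png

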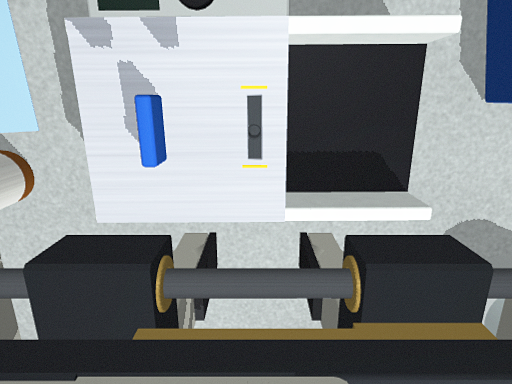

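The cover is shut: its slot centre measures (0.6009, 0.0876), against (0.6006, 0.0881) expected. A dark round mark shows inside the slot at (254,130), which is only a hint to test by feel. Next I'll view the pin.

Run:
```python
from h import *
g=cv2.imread('pics/w10.png'); print(at_z('wrist',(254,130),.098), at_z('wrist',(254,130),.117))
cv2.imwrite('pics/c2.png',cv2.resize(g[80:172,225:285],None,fx=6,fy=6,interpolation=cv2.INTER_NEAREST))
```

```text
[0.60454295 0.08726633 0.098     ] [0.60283687 0.08764062 0.117     ]
```

Request:
apply_moves:
  increments: [-0.014, 0.016, 0, 0, 0, 0, -0.014, 0.016, 0, 0, 0, 0, -0.014, 0.016, 0, 0, 0, 0, -0.014, 0.016, 0, 0, 0, 0, -0.014, 0.016, 0, 0, 0, 0, -0.014, 0.016, 0, 0, 0, 0, -0.014, 0.016, 0, 0, 0, 0, -0.014, 0.016, 0, 0, 0, 0, -0.014, 0.016, 0, 0, 0, 0, -0.014, 0.016, 0, 0, 0, 0, -0.014, 0.016, 0, 0, 0, 0, -0.014, 0.016, 0, 0, 0, 0, 0, 0, 0, 0, 0, 0, 0, 0, 0, 0, 0, 0]

```text
t: 32.8
eef_pos: [0.4753, 0.2822, 0.2761]
ee_rot: [3.135, 0.003, 1.507]
force: [-0.2, -0.6, -0.4]
width: 0.0438
```

```bash
cat >> h.py <<'E'
def pin():
    im=grab('wrist'); h=cv2.cvtColor(im,cv2.COLOR_RGB2HSV)
    m=(((h[...,0]<8)|(h[...,0]>172))&(h[...,1]>140)&(h[...,2]>80)).astype(np.uint8); n,l,q,c=cv2.connectedComponentsWithStats(m)
    for i in range(1,n):
        if q[i,4]>40: print('red',q[i],np.round(c[i],1),at_z('wrist',c[i],.075))
    for k,z in(('pin_grip',.075),('holder',0),('pin_tip',.008)):
        for d in finder.landmark_of('wrist',k)[:2]: print(k,round(d['conf'],2),np.round(d['point'],1),np.round(at_z('wrist',d['point'],z),4))
E
python3 - <<'E'
from h import *
st(); pin(); grab('wrist','w11.png')
a=cv2.imread('pics/w11.png');b=cv2.imread('pics/c2.png');o=np.zeros((max(len(a),len(b)),800,3),np.uint8);b=cv2.resize(b,(280,430));o=np.zeros((430,800,3),np.uint8);o[:384,:512]=a;o[:,515:795]=b;cv2.imwrite('pics/v11.png',o)
E
```

```text
t 32.8 p [0.4753 0.2822 0.2761] r [3.135e+00 3.000e-03 1.507e+00] levelfix rx,ry 0.003 0.006 F [-0.2 -0.6 -0.4] M [-0.07 -0.04 -0.04] w 0.0438
red [275  97  17  16 206] [283.4 104.1] [0.40547085 0.31189986 0.075     ]
pin_grip 0.62 [281.6 106. ] [0.4076 0.3096 0.075 ]
holder 0.89 [278.4 106.6] [0.4102 0.3102 0.    ]
pin_tip 0.49 [278.  104.6] [0.4077 0.3093 0.008 ]
```

View pics/v11.png

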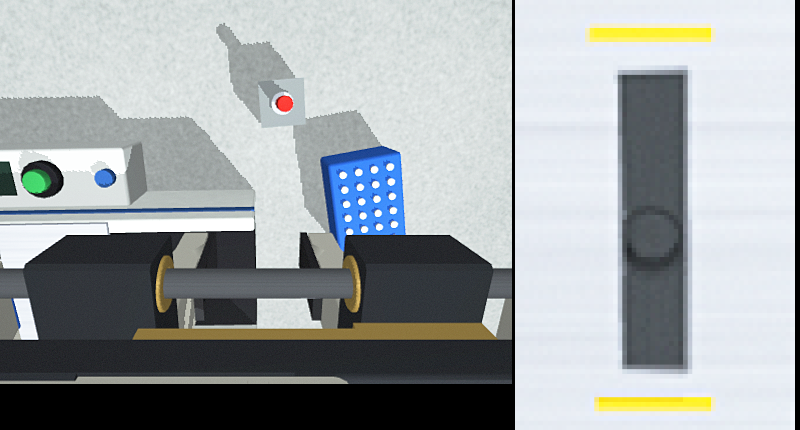

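The pin's red top is at (284,103) with its holder around (281,102). Inside the slot there is a faint ring slightly towards +x of centre.

Request:
apply_moves:
  increments: [-0.01, 0.004, -0.015, 0.001, 0.002, 0.003, -0.01, 0.004, -0.015, 0.001, 0.002, 0.003, -0.01, 0.004, -0.015, 0, 0.002, 0.003, -0.01, 0.004, -0.015, 0, 0, 0.003, -0.01, 0.004, -0.015, 0, 0, 0, -0.01, 0.004, -0.015, 0, 0, 0, 0, 0, 0, 0, 0, 0, 0, 0, 0, 0, 0, 0]

```text
t: 33.72
eef_pos: [0.4186, 0.3014, 0.1826]
ee_rot: [3.14, 0.001, 1.507]
force: [-0.8, 0.6, 0.0]
width: 0.0442
```

Run:
```python
from h import *
st(); 
im=grab('wrist'); h=cv2.cvtColor(im,cv2.COLOR_RGB2HSV)
m=(((h[...,0]<8)|(h[...,0]>172))&(h[...,1]>140)&(h[...,2]>80)).astype(np.uint8); n,l,q,c=cv2.connectedComponentsWithStats(m)
for i in range(1,n):
    if q[i,4]>40: 
        print('red',q[i],np.round(c[i],1),at_z('wrist',c[i],.096))
        x,y,w,hh,a=q[i]; print(at_z('wrist',(x+w/2-.5,y+w/2-.5),.096),at_z('wrist',(x+w/2-.5,y+hh-w/2-.5),.096))
        v=[int(t) for t in im[y-3:y+hh+12,int(x+w/2),0]];print(v)
```

```text
t 33.72 p [0.4186 0.3014 0.1826] r [3.140e+00 1.000e-03 1.507e+00] levelfix rx,ry 0.001 0.001 F [-0.8  0.6  0. ] M [ 0.02 -0.09 -0.03] w 0.0442
red [261 167  21  30 476] [270.4 182.2] [0.40107893 0.31080436 0.096     ]
[0.39714235 0.31146751 0.096     ] [0.40401346 0.31109872 0.096     ]
[169, 175, 174, 160, 138, 143, 145, 145, 145, 148, 143, 148, 145, 166, 239, 255, 251, 250, 250, 250, 250, 250, 251, 250, 250, 251, 251, 251, 251, 251, 251, 253, 255, 222, 167, 169, 170, 204, 226, 222, 218, 214, 215, 218, 223]
```

Request:
apply_moves:
  increments: [-0.007, 0.005, -0.01, 0, 0, 0.008, -0.007, 0.0045, -0.015, 0, 0, 0.008, 0, 0, -0.015, 0, 0, 0, 0, 0, -0.015, 0, 0, 0, 0, 0, -0.01, 0, 0, 0, 0, 0, 0, 0, 0, 0]
  hand: 0.4

```text
t: 34.27
eef_pos: [0.4076, 0.3134, 0.1181]
ee_rot: [3.135, -0.007, 1.521]
force: [0.3, -0.3, -0.7]
width: 0.0527
```

Run:
```python
from h import *
st()
```

```text
t 34.27 p [0.4076 0.3134 0.1181] r [ 3.135 -0.007  1.521] levelfix rx,ry -0.006 0.007 F [ 0.3 -0.3 -0.7] M [-0.13  0.06  0.05] w 0.0527
```

Request:
apply_moves:
  increments: [-0.003, -0.002, -0.01, -0.003, 0.003, 0, -0.001, 0, -0.014, -0.002, 0.003, 0, -0.001, 0, -0.014, 0, 0, 0, 0, 0, -0.008, 0, 0, 0, 0, 0, 0, 0, 0, 0]

```text
t: 34.68
eef_pos: [0.4039, 0.3127, 0.0716]
ee_rot: [3.138, -0.005, 1.52]
force: [0.1, -0.8, 0.4]
width: 0.0525
```

Run:
```python
from h import *
st()
```

```text
t 34.68 p [0.4039 0.3127 0.0716] r [ 3.138 -0.005  1.52 ] levelfix rx,ry -0.005 0.003 F [ 0.1 -0.8  0.4] M [-0.06  0.01 -0.02] w 0.0525
```

Request:
apply_moves:
  increments: [0, -0.0015, -0.002, -0.003, 0.002, 0, 0, 0, -0.001, -0.001, 0, 0, 0, 0, 0, 0, 0, 0]

```text
t: 34.93
eef_pos: [0.4045, 0.3116, 0.0694]
ee_rot: [3.14, -0.001, 1.52]
force: [1.2, -0.2, 0.5]
width: 0.0524
```

Request:
apply_moves:
  increments: [0, 0, 0, 0, 0, 0, 0, 0, 0, 0, 0, 0, 0, 0, 0, 0, 0, 0, 0, 0, 0, 0, 0, 0, 0, 0, 0, 0, 0, 0, 0, 0, 0, 0, 0, 0]
  hand: 1
  force: 35

```text
t: 35.43
eef_pos: [0.4054, 0.3128, 0.0716]
ee_rot: [3.138, -0.005, 1.52]
force: [-0.4, -0.6, 0.1]
width: 0.0184
```

Run:
```python
from h import *
st()
```

```text
t 35.43 p [0.4054 0.3128 0.0716] r [ 3.138 -0.005  1.52 ] levelfix rx,ry -0.004 0.004 F [-0.4 -0.6  0.1] M [-0.07 -0.01  0.04] w 0.0184
```

Request:
apply_moves:
  increments: [0, 0, 0, 0, 0, 0, 0, 0, 0, 0, 0, 0, 0, 0, 0.006, 0, 0, 0, 0, 0, 0.01, 0, 0, 0, 0, 0, 0.01, 0, 0, 0, 0, 0, 0.012, 0, 0, 0, 0, 0, 0.012, 0, 0, 0, 0, 0, 0.012, 0, 0, 0, 0, 0, 0.02, 0, 0, 0, 0, 0, 0.03, 0, 0, 0, 0, 0, 0.03, 0, 0, 0, 0, 0, 0.02, 0, 0, 0, 0, 0, 0, 0, 0, 0, 0, 0, 0, 0, 0, 0]

```text
t: 36.6
eef_pos: [0.4039, 0.31, 0.25]
ee_rot: [3.136, -0.006, 1.521]
force: [0.3, 0.3, -1.2]
width: 0.0154
```

Run:
```python
from h import *
st(); grab('wrist','w12.png'); a=grab('scene','s12.png')
o=np.zeros((384,800,3),np.uint8);o[:,:512]=cv2.imread('pics/w12.png');o[:,512:]=cv2.resize(cv2.imread('pics/s12.png')[80:240,240:360],(288,384));cv2.imwrite('pics/v12.png',o)
```

```text
t 36.6 p [0.4039 0.31   0.25  ] r [ 3.136 -0.006  1.521] levelfix rx,ry -0.005 0.005 F [ 0.3  0.3 -1.2] M [-0.09  0.09 -0.01] w 0.0154
```

View pics/v12.png

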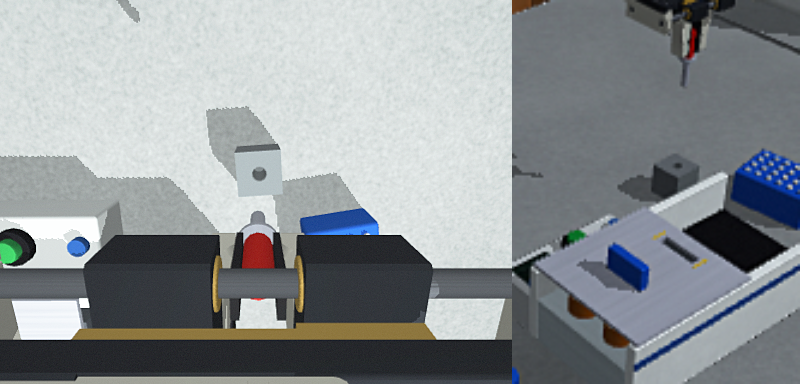

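The pin is held with its tip at about (258,214) in the wrist view, and the holder is empty.

Run:
```python
from h import *
im=cv2.imread('pics/w12.png'); print(im[204:232:1,258].mean(1).astype(int)); print(im[218,240:276].mean(1).astype(int)); print(im[214,240:276].mean(1).astype(int))
s=arm.get_state();T=R.from_euler('xyz',s['ee_rot']).as_matrix()
for r in(210,214,218): print(r,np.round(T.T@(at_z('wrist',(257.5,r),s['eef_pos'][2]-.0636)-s['eef_pos']),4))
```

```text
[231 231 227 221 223 228 217 120 133 130 136 133 134 134 136 136 133 136
 139 146 181 205 201 199 200 200 203 200]
[226 229 227 226 226 228 231 232 232 240 185 124 121 137 134 134 137 137
 136 132 134 136 130 125 120 203 226 225 226 227 230 229 227 228 226 227]
[229 228 229 225 227 228 226 222 225 230 240 160 114 126 133 134 135 136
 136 135 136 134 123 112 226 239 233 228 224 223 222 222 221 223 229 234]
210 [-0.001  -0.0043  0.0636]
214 [-0.0011 -0.0013  0.0636]
218 [-0.0011  0.0016  0.0636]
```

Request:
apply_moves:
  increments: [0.0173, -0.019, 0, -0.001, 0.001, 0, 0.0173, -0.019, 0, -0.001, 0.001, 0, 0.0173, -0.019, 0, -0.001, 0.001, 0, 0.0173, -0.019, 0, 0, 0, 0, 0.0173, -0.019, 0, 0, 0, 0, 0.0173, -0.019, 0, 0, 0, 0, 0.0173, -0.019, 0, 0, 0, 0, 0.0173, -0.019, 0, 0, 0, 0, 0.0173, -0.019, 0, 0, 0, 0, 0.0173, -0.019, 0, 0, 0, 0, 0.0173, -0.019, 0, 0, 0, 0, 0, 0, 0, 0, 0, 0, 0, 0, 0, 0, 0, 0]

```text
t: 37.78
eef_pos: [0.5939, 0.0859, 0.2311]
ee_rot: [-3.117, 0.015, 1.524]
force: [0.0, 0.2, -0.2]
width: 0.0154
```

Run:
```python
from h import *
st()
```

```text
t 37.78 p [0.5939 0.0859 0.2311] r [-3.117  0.015  1.524] levelfix rx,ry 0.014 -0.025 F [ 0.   0.2 -0.2] M [ 0.06 -0.09 -0.04] w 0.0154
```

Request:
apply_moves:
  increments: [0.005, 0.001, -0.005, 0.007, -0.012, 0, 0.005, 0.001, -0.008, 0.006, -0.011, 0, 0, 0, -0.012, 0, 0, 0, 0, 0, -0.01, 0, 0, 0, 0, 0, 0, 0, 0, 0, 0, 0, 0, 0, 0, 0]

```text
t: 38.28
eef_pos: [0.6017, 0.0897, 0.1895]
ee_rot: [-3.136, 0.001, 1.525]
force: [-0.1, -0.6, -0.1]
width: 0.0154
```

Run:
```python
from h import *
st()
```

```text
t 38.28 p [0.6017 0.0897 0.1895] r [-3.136e+00  1.000e-03  1.525e+00] levelfix rx,ry 0.001 -0.005 F [-0.1 -0.6 -0.1] M [-0.   -0.06  0.  ] w 0.0154
```

Request:
apply_moves:
  increments: [0.0015, -0.001, 0, 0, -0.003, 0, 0.0015, 0, 0, 0, -0.002, 0, 0, 0, 0, 0, 0, 0]

```text
t: 38.53
eef_pos: [0.6048, 0.0897, 0.1901]
ee_rot: [3.141, 0.001, 1.527]
force: [-0.8, -0.5, -0.8]
width: 0.015
```

Run:
```python
from h import *
st(); im=grab('wrist','w13.png')
# tip in view + slot marks
h=cv2.cvtColor(im,cv2.COLOR_RGB2HSV);m=((h[...,0]>20)&(h[...,0]<35)&(h[...,1]>120)&(h[...,2]>150)).astype(np.uint8)
n,l,q,c=cv2.connectedComponentsWithStats(m)
for i in range(1,n):
    if q[i,4]>10 and q[i,1]<255: print(q[i],np.round(c[i],1),at_z('wrist',c[i],.117))
g=cv2.imread('pics/w13.png');cv2.imwrite('pics/c13.png',cv2.resize(g[120:310,190:330],None,fx=3,fy=3))
```

```text
t 38.53 p [0.6048 0.0897 0.1901] r [3.141e+00 1.000e-03 1.527e+00] levelfix rx,ry 0.001 0.001 F [-0.8 -0.5 -0.8] M [-0.03 -0.02 -0.02] w 0.015
[241 155  34   4 136] [257.5 156.5] [0.56517573 0.090331   0.117     ]
```

View pics/c13.png

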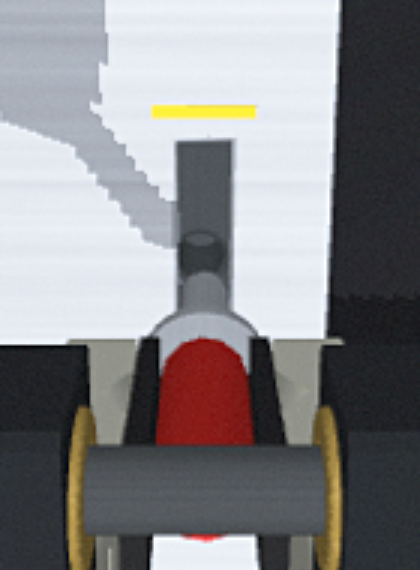

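The tip is centred across the slot (column 205 in the crop, slot 177–234). A dark round spot shows just behind the tip at crop (203,254).

Run:
```python
from h import *
print(at_z('wrist',(257.7,204.7),.098),at_z('wrist',(257.7,197.5),.098)); st()
for r in(210,212,215): print(at_z('wrist',(258.3,r),arm.get_state()['eef_pos'][2]-.0636))
```

```text
[0.60600878 0.08861429 0.098     ] [0.60017406 0.08887629 0.098     ]
t 38.58 p [0.6048 0.0897 0.1902] r [3.141e+00 1.000e-03 1.527e+00] levelfix rx,ry 0.001 0.001 F [ 0.3  0.1 -0.7] M [-0.03 -0.05 -0.01] w 0.0153
[0.60056392 0.08930216 0.1266471 ]
[0.60201655 0.08923769 0.1266471 ]
[0.60420552 0.08914054 0.1266471 ]
```

Request:
apply_moves:
  increments: [0.001, -0.0005, -0.006, 0, 0, 0, 0, 0, -0.006, 0, 0, 0, 0, 0, -0.005, 0, 0, 0, 0, 0, -0.003, 0, 0, 0, 0, 0, 0, 0, 0, 0]

```text
t: 39.0
eef_pos: [0.6063, 0.0892, 0.1693]
ee_rot: [3.139, -0.0, 1.527]
force: [-0.4, 0.2, -0.9]
width: 0.0151
```

Run:
```python
from h import *
st()
```

```text
t 39.0 p [0.6063 0.0892 0.1693] r [ 3.139 -0.     1.527] levelfix rx,ry -0.0 0.003 F [-0.4  0.2 -0.9] M [-0.03  0.05 -0.02] w 0.0151
```

Request:
apply_moves:
  increments: [0, 0, -0.003, 0, 0.001, 0, 0, 0, -0.003, 0, 0, 0, 0, 0, -0.003, 0, 0, 0, 0, 0, -0.003, 0, 0, 0]

```text
t: 39.33
eef_pos: [0.6065, 0.0891, 0.1563]
ee_rot: [3.14, -0.0, 1.526]
force: [0.3, 1.3, 0.4]
width: 0.0153
```

Run:
```python
from h import *
st()
```

```text
t 39.33 p [0.6065 0.0891 0.1563] r [ 3.14  -0.     1.526] levelfix rx,ry -0.0 0.002 F [0.3 1.3 0.4] M [-0.06 -0.01  0.01] w 0.0153
```

The tip is 5 mm below the carrier surface with no contact force, so it is in the hole. I'll continue down.

Request:
apply_moves:
  increments: [0, 0, -0.004, 0, 0, 0, 0, 0, -0.004, 0, 0, 0, 0, 0, -0.004, 0, 0, 0, 0, 0, -0.003, 0, 0, 0]

```text
t: 39.67
eef_pos: [0.6065, 0.0892, 0.1397]
ee_rot: [3.14, -0.0, 1.526]
force: [-0.2, -0.8, -1.6]
width: 0.0155
```

Run:
```python
from h import *
st()
```

```text
t 39.67 p [0.6065 0.0892 0.1397] r [ 3.14  -0.     1.526] levelfix rx,ry -0.0 0.002 F [-0.2 -0.8 -1.6] M [-0.03  0.03  0.  ] w 0.0155
```

Request:
apply_moves:
  increments: [0, 0, -0.002, 0, 0, 0, 0, 0, -0.002, 0, 0, 0, 0, 0, -0.001, 0, 0, 0]

```text
t: 39.92
eef_pos: [0.607, 0.0892, 0.1387]
ee_rot: [3.137, 0.001, 1.528]
force: [-0.4, -1.2, 1.1]
width: 0.0153
```

Run:
```python
from h import *
st()
```

```text
t 39.92 p [0.607  0.0892 0.1387] r [3.137e+00 1.000e-03 1.528e+00] levelfix rx,ry 0.001 0.004 F [-0.4 -1.2  1.1] M [-0.1   0.19  0.01] w 0.0153
```

Request:
apply_moves:
  increments: [0, 0, -0.003, 0, 0, 0, 0, 0, -0.003, 0, 0, 0]

```text
t: 40.08
eef_pos: [0.6075, 0.0892, 0.1383]
ee_rot: [3.134, 0.001, 1.531]
force: [-13.8, 1.0, 26.4]
width: 0.0154
```

Request:
apply_moves:
  increments: [0, 0, 0, 0, 0, 0, 0, 0, 0, 0, 0, 0, 0, 0, 0, 0, 0, 0, 0, 0, 0, 0, 0, 0]
  hand: 0.6

```text
t: 40.42
eef_pos: [0.6082, 0.0896, 0.1406]
ee_rot: [3.13, -0.001, 1.531]
force: [0.9, -0.2, 0.1]
width: 0.0332
```

Run:
```python
from h import *
st()
```

```text
t 40.42 p [0.6082 0.0896 0.1406] r [ 3.130e+00 -1.000e-03  1.531e+00] levelfix rx,ry -0.0 0.011 F [ 0.9 -0.2  0.1] M [-0.06  0.03  0.03] w 0.0332
```

Request:
apply_moves:
  increments: [0, 0, 0.01, 0, 0.003, 0, 0, 0, 0.015, 0, 0.003, 0, 0, 0, 0.02, 0, 0.003, 0, 0, 0, 0.03, 0, 0, 0, 0, 0, 0.03, 0, 0, 0, -0.005, -0.01, 0.02, 0, 0, 0, -0.005, -0.01, 0, 0, 0, 0, -0.005, -0.01, 0, 0, 0, 0, 0, 0, 0, 0, 0, 0, 0, 0, 0, 0, 0, 0]
  hand: 0.47

```text
t: 41.25
eef_pos: [0.5908, 0.0567, 0.2717]
ee_rot: [-3.137, 0.003, 1.531]
force: [0.3, 0.3, 0.4]
width: 0.0464
```

```bash
cat >> h.py <<'E'
def green(n):
    im=grab(n); h=cv2.cvtColor(im,cv2.COLOR_RGB2HSV)
    m=((h[...,0]>50)&(h[...,0]<85)&(h[...,1]>120)&(h[...,2]>70)).astype(np.uint8)
    k,l,q,c=cv2.connectedComponentsWithStats(m)
    for i in range(1,k):
        if q[i,4]>15: print(n,'green',q[i],np.round(c[i],1),[np.round(at_z(n,c[i],z),4).tolist() for z in(.07,.08)])
    for d in finder.landmark_of(n,'start_top')[:2]: print(n,'start_top',round(d['conf'],2),np.round(d['point'],1))
E
python3 - <<'E'
from h import *
st()
for n in('wrist','scene'): green(n)
for k,z in(('pin_grip',.142),('pin_tip',.075)):
    for d in finder.landmark_of('wrist',k)[:1]: print(k,round(d['conf'],2),np.round(d['point'],1),np.round(at_z('wrist',d['point'],z),4))
w=grab('wrist','w14.png');grab('scene','s14.png')
o=np.zeros((384,800,3),np.uint8);o[:,:512]=cv2.imread('pics/w14.png');o[:,512:]=cv2.resize(cv2.imread('pics/s14.png')[110:260,260:375],(288,384));cv2.imwrite('pics/v14.png',o)
E
```

```text
t 41.25 p [0.5908 0.0567 0.2717] r [-3.137e+00  3.000e-03  1.531e+00] levelfix rx,ry 0.003 -0.004 F [0.3 0.3 0.4] M [ 0.01 -0.03 -0.  ] w 0.0464
wrist green [223  38  27  30 630] [236.   52.5] [[0.4664, 0.0384, 0.07], [0.4678, 0.039, 0.08]]
wrist start_top 0.82 [237.9  51.9]
scene green [263 176   7   4  22] [266.  177.4] [[0.4505, 0.056, 0.07], [0.4599, 0.0467, 0.08]]
scene start_top 0.52 [266.6 178.5]
pin_grip 0.82 [292.2 206.5] [0.6062 0.0863 0.142 ]
pin_tip 0.82 [289.6 187.3] [0.6061 0.0901 0.075 ]
```

View pics/v14.png

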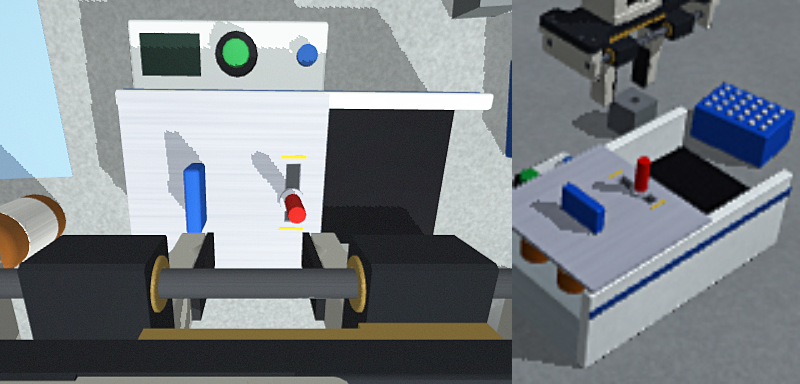

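The pin is fully home, with its flange on the cover and its grip at (295,213). The green button is at (235,52), about world (0.467, 0.039). Now I'll go to the button.

Request:
apply_moves:
  increments: [-0.012, -0.0017, 0, 0.001, -0.002, 0, -0.012, -0.0017, 0, 0.001, -0.002, 0, -0.012, -0.0017, 0, 0, 0, 0, -0.012, -0.0017, 0, 0, 0, 0, -0.012, -0.0017, 0, 0, 0, 0, -0.012, -0.0017, 0, 0, 0, 0, -0.012, -0.0017, 0, 0, 0, 0, -0.012, -0.0017, 0, 0, 0, 0, -0.012, -0.0017, -0.02, 0, 0, 0, -0.006, 0, -0.03, 0, 0, 0, 0, 0, -0.03, 0, 0, 0, 0, 0, -0.03, 0, 0, 0, 0, 0, 0, 0, 0, 0, 0, 0, 0, 0, 0, 0]
  hand: 1
  force: 15

```text
t: 42.82
eef_pos: [0.4696, 0.0422, 0.1589]
ee_rot: [3.138, 0.0, 1.535]
force: [0.3, 0.6, 0.2]
width: 0.0004
```

Run:
```python
from h import *
st(); green('wrist'); green('scene')
```

```text
t 42.82 p [0.4696 0.0422 0.1589] r [3.138 0.    1.535] levelfix rx,ry 0.001 0.003 F [0.3 0.6 0.2] M [-0.09 -0.14 -0.  ] w 0.0004
wrist green [ 238  190   35   37 1030] [254.8 208.3] [[0.4725, 0.0389, 0.07], [0.4691, 0.0392, 0.08]]
wrist start_top 0.81 [255.  211.7]
scene green [264 176   6   4  21] [266.2 177.4] [[0.4509, 0.0562, 0.07], [0.4602, 0.047, 0.08]]
scene start_top 0.41 [269.1 179. ]
```

Request:
apply_moves:
  increments: [-0.001, -0.003, -0.015, 0, 0.002, 0, 0, 0, -0.015, 0, 0.001, 0, 0, 0, -0.012, 0, 0, 0, 0, 0, -0.008, 0, 0, 0, 0, 0, 0, 0, 0, 0]

```text
t: 43.43
eef_pos: [0.4757, 0.042, 0.1163]
ee_rot: [3.125, -0.008, 1.535]
force: [-0.3, -0.3, 0.2]
width: 0.0005
```

Run:
```python
from h import *
st()
```

```text
t 43.43 p [0.4757 0.042  0.1163] r [ 3.125 -0.008  1.535] levelfix rx,ry -0.007 0.017 F [-0.3 -0.3  0.2] M [-0.07  0.08  0.03] w 0.0005
```

Request:
apply_moves:
  increments: [-0.004, -0.0015, -0.003, -0.003, 0.008, 0, -0.003, -0.0015, -0.004, -0.003, 0.007, 0, 0, 0, -0.004, 0, 0, 0, 0, 0, 0, 0, 0, 0]

```text
t: 43.77
eef_pos: [0.4699, 0.0395, 0.1072]
ee_rot: [3.137, -0.002, 1.535]
force: [0.1, -0.1, 1.1]
width: 0.0007
```

Run:
```python
from h import *
st()
```

```text
t 43.77 p [0.4699 0.0395 0.1072] r [ 3.137e+00 -2.000e-03  1.535e+00] levelfix rx,ry -0.002 0.004 F [ 0.1 -0.1  1.1] M [-0.06  0.05  0.03] w 0.0007
```

Request:
apply_moves:
  increments: [-0.002, 0, -0.004, -0.001, 0.003, 0, 0, 0, -0.004, 0, 0.001, 0, 0, 0, -0.004, 0, 0, 0, 0, 0, -0.003, 0, 0, 0]

```text
t: 44.1
eef_pos: [0.4688, 0.0398, 0.0926]
ee_rot: [3.139, -0.002, 1.536]
force: [-9.5, -0.1, 32.6]
width: 0.0005
```

Run:
```python
from h import *
st()
```

```text
t 44.1 p [0.4688 0.0398 0.0926] r [ 3.139e+00 -2.000e-03  1.536e+00] levelfix rx,ry -0.002 0.003 F [-9.5 -0.1 32.6] M [ 0.12  3.43 -0.  ] w 0.0005
```

Request:
apply_moves:
  increments: [0, 0, 0, 0, 0, 0, 0, 0, 0, 0, 0, 0]

```text
t: 44.27
eef_pos: [0.4686, 0.0399, 0.0934]
ee_rot: [3.139, -0.001, 1.537]
force: [-1.3, 0.1, 3.6]
width: 0.0006
```

Request:
apply_moves:
  increments: [0, 0, 0.001, 0, 0, 0, 0, 0, 0, 0, 0, 0]

```text
t: 44.43
eef_pos: [0.4686, 0.0399, 0.0945]
ee_rot: [3.139, -0.001, 1.537]
force: [-0.8, -0.5, 3.3]
width: 0.0003
```

Request:
apply_moves:
  increments: [0, 0, 0.001, 0, 0, 0, 0, 0, 0, 0, 0, 0]

```text
t: 44.6
eef_pos: [0.4686, 0.0399, 0.0954]
ee_rot: [3.139, -0.001, 1.537]
force: [-1.1, 0.0, 3.0]
width: 0.0005
```

Request:
apply_moves:
  increments: [0, 0, 0.001, 0, 0, 0, 0, 0, 0, 0, 0, 0]

```text
t: 44.77
eef_pos: [0.4686, 0.0399, 0.0963]
ee_rot: [3.14, -0.001, 1.537]
force: [-1.9, -0.3, 2.3]
width: 0.0001
```

Request:
apply_moves:
  increments: [0, 0, 0.001, 0, 0, 0, 0, 0, 0, 0, 0, 0]

```text
t: 44.93
eef_pos: [0.4687, 0.0399, 0.0973]
ee_rot: [3.14, -0.001, 1.537]
force: [-1.0, -0.4, 1.9]
width: 0.0003
```

Request:
apply_moves:
  increments: [0, 0, 0.005, 0, 0, 0, 0, 0, 0, 0, 0, 0]

```text
t: 45.1
eef_pos: [0.4688, 0.04, 0.1024]
ee_rot: [3.14, -0.001, 1.537]
force: [0.7, 0.0, -0.3]
width: 0.0005
```

The spring force was graded (3.6 down to 1.9 N over 4 mm) above a hard stop, so the button went right down. I'll retreat and do a final check.

Request:
apply_moves:
  increments: [0, 0, 0.02, 0, 0, 0, 0, 0, 0.03, 0, 0, 0, 0, 0, 0.03, 0, 0, 0, 0, 0, 0.03, 0, 0, 0, 0.01, 0, 0.03, 0, 0, 0, 0.02, 0, 0.02, 0, 0, 0, 0.02, 0, 0, 0, 0, 0, 0.02, 0, 0, 0, 0, 0, 0.02, 0, 0, 0, 0, 0, 0.02, 0, 0, 0, 0, 0, 0, 0, 0, 0, 0, 0, 0, 0, 0, 0]

```text
schema error: expected a multiple of 6 numbers
```

Run:
```python
from h import *
st(); grab('wrist','w15.png')
for n,c in(('wrist','wrist'),):
    for k,z in(('pin_grip',.142),('pin_tip',.075),('slot',.117),('cover_grip',.134)):
        for d in finder.landmark_of('wrist',k)[:1]: print(k,round(d['conf'],2),np.round(d['point'],1),np.round(at_z('wrist',d['point'],z),4))
grab('scene','s15.png')
for k in('reagent','beaker','tip_box','jar_0_mid'):
    for d in finder.find_in('scene',k)[:3]: print(k,round(d['conf'],2),np.round(d['box']))
grab('top')
for k in('reagent','beaker','tip_box'):
    for d in finder.landmark_of('top',k)[:2]: print('top',k,round(d['conf'],2),np.round(d['point'],1))
cv2.imwrite('pics/v15.png',cv2.resize(cv2.imread('pics/s15.png')[130:340,100:400],(800,560)))
```

```text
t 45.1 p [0.4688 0.04   0.1024] r [ 3.140e+00 -1.000e-03  1.537e+00] levelfix rx,ry -0.001 0.002 F [ 0.7  0.  -0.3] M [ 0.04 -0.03 -0.01] w 0.0005
reagent 0.86 [226. 228. 253. 289.]
reagent 0.53 [306. 174. 315. 188.]
reagent 0.24 [252. 170. 338. 225.]
beaker 0.75 [116. 279. 162. 321.]
beaker 0.59 [248. 169. 342. 224.]
tip_box 0.57 [330. 145. 371. 175.]
jar_0_mid 0.58 [261. 204. 270. 212.]
jar_0_mid 0.51 [306. 171. 314. 186.]
jar_0_mid 0.33 [277. 215. 287. 226.]
top reagent 0.85 [325.6 160.4]
top beaker 0.94 [399.9 179.6]
top tip_box 0.56 [126.2 193.5]
```

The move was refused because the row count was malformed, so I'll repeat it.

Request:
apply_moves:
  increments: [0, 0, 0.02, 0, 0, 0, 0, 0, 0.03, 0, 0, 0, 0, 0, 0.03, 0, 0, 0, 0, 0, 0.03, 0, 0, 0, 0.01, 0, 0.03, 0, 0, 0, 0.02, 0, 0.02, 0, 0, 0, 0.02, 0, 0, 0, 0, 0, 0.02, 0, 0, 0, 0, 0, 0.02, 0, 0, 0, 0, 0, 0.02, 0, 0, 0, 0, 0, 0, 0, 0, 0, 0, 0, 0, 0, 0, 0, 0, 0]

```text
t: 46.8
eef_pos: [0.5799, 0.0377, 0.2712]
ee_rot: [3.14, -0.0, 1.537]
force: [-0.0, -0.2, -0.0]
width: 0.0006
```

Run:
```python
from h import *
st(); grab('wrist','w15.png')
for k,z in(('pin_grip',.142),('pin_tip',.075),('slot',.117),('cover_grip',.134)):
    for d in finder.landmark_of('wrist',k)[:1]: print(k,round(d['conf'],2),np.round(d['point'],1),np.round(at_z('wrist',d['point'],z),4))
im=cv2.imread('pics/w15.png');h=cv2.cvtColor(im,cv2.COLOR_BGR2HSV);m=((h[...,0]>20)&(h[...,0]<35)&(h[...,1]>120)&(h[...,2]>150)).astype(np.uint8)
n,l,q,c=cv2.connectedComponentsWithStats(m)
for i in range(1,n):
    if q[i,4]>10 and q[i,1]<250: print('mark',q[i],at_z('wrist',c[i],.117))
```

```text
t 46.8 p [0.5799 0.0377 0.2712] r [ 3.14  -0.     1.537] levelfix rx,ry -0.0 0.002 F [-0.  -0.2 -0. ] M [-0.07  0.06  0.01] w 0.0006
pin_grip 0.56 [314.4 218.1] [0.6071 0.0874 0.142 ]
pin_tip 0.59 [305.2 196.9] [0.607  0.0886 0.075 ]
slot 0.92 [309.  199.5] [0.597  0.0864 0.117 ]
cover_grip 0.97 [218.4 206.6] [ 0.5959 -0.      0.134 ]
mark [302 165  25   3  51] [0.56450342 0.09067125 0.117     ]
```

```bash
python3 -c "
from station import arm
print(arm.job_done())"
```

```text
the job is handed in; nothing more can be done
None
```

The job is done and handed in at about 47 s of the 210 s allowed. Three jars were present. I stood each one in a well with a 12 N grip; the third had been knocked about 3 cm and I found it again before gripping it. I then slid the cover to its stop, seated the pin and pressed the start button.

**What the last checks showed**
- **Jars:** before the cover was closed, all three stood upright in their wells. The fourth well was empty.
- **Cover:** the slot marks put the slot within 1 mm of its shut position when I closed the cover. Its readings after the press still fit that to a few millimetres.
- **Pin:** the first try went straight in, with no search. A faint round mark seen through the slot suggested where the hole was, and the tip dropped past the carrier top without contact force. It then stopped at the fully-home height with a firm push of about 26 N, and a picture shows the flange on the cover. A re-check after the button press agreed.
- **Button:** pressed to a hard stop at about 33 N. Backing off, the force fell from 3.6 N to 1.9 N over about 4 mm, and nothing was left once the tool was clear.
- **Bystanders:** the bottle, beaker and tip box read within about 5 pixels of where they started, inside the finder's usual scatter.

**Failed or limited**
- One retreat move was refused for a bad row count and simply repeated.
- I had used up the 16 pictures, so the final look was by detector readings only.

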